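# Change the board on a test bed held by two hold-down bridges

## Robot

A 6-joint arm with a two-finger parallel gripper is mounted at the origin on the work surface. World frame = base frame: x ahead of the robot, y to its left, z up, the work surface at z = 0. Lengths are in m, angles in degrees, forces in N, time in s.
With the tool pointing down it reaches from about 0.4 to 0.825 m from the base axis. Payload 7 kg.
Tool frame: the origin (TCP) lies at the very end of the fingers, on their centre line; the grasp point (between the pads) lies 19 mm behind it; x points along the fingers, z is the direction in which the jaws open and shut, and the axes are right-handed (so a half turn about x gives the same grasp; the last joint's range is limited). The gripper opens to 88 mm and grips with 3 to 60 N. Pads are 19 mm wide; open, the fingers measure 130 mm over their backs; the gripper's body (78 mm by 193 mm) begins 47 mm behind the grasp point.
Start: joints at [-56.03, 20.546, 0.682, 0, -70.136, -16.507], TCP at [0.203, -0.644, 0.227] pointing down, gripper open.
Joint ranges: [-176.03, 176.03], [-82.01, 121.73], [-58.28, 71.71], [-173.87, 95.51], [-174.79, -0.11], [-173.66, 173.66]. Speed limits (degrees/s): [136.94, 136.94, 172.46, 180, 180, 180].

## Interface

Orientations are given as [roll, pitch, yaw] about the fixed x, y, z axes, in that order (R = Rz(yaw) Ry(pitch) Rx(roll)).
In Python, from plant import * gives the robot as it stands.
- The arm moves only by the tool arm_command, never from a script. Its argument "commands" is one flat list of numbers, 5 for each row, row after row: the shift along the tool's x, y, z in mm, then the turn about the tool's x in degrees, then the opening in per cent of the stroke, from 0 (shut) to 100 (fully open). A call has 1 to 5 rows; each row shifts and turns the pose as measured when the row begins, along the tool's axes as they then stand; what a row does not reach is not made up. A row lasts 1/8 s, in which the tool goes at most 62.5 mm and 10.7 degrees, less where a joint would pass 70% of its speed; a pose out of reach is approached as far as the arm can. A call is refused whole if a number of a shift passes 62.5 or a number of a turn 10.7, either way. A call with a gripper value outside its range is refused whole. The fingers move at their own pace and stop on an object; the grip force is fixed at half the most. Time passes only in rows, so rows that do not move let the fingers close. It gives the time, the measured TCP pose, the force and the opening at its end, in the units of the state.
- get_obs(): the state, without advancing time (a new reading comes with each control period).
- snapshot(name): name is "scene" or "top" or "wrist"; returns a dict with "frame" (400x640x3 uint8, blue, green, red), "fov_y" (degrees; the focal length in pixels is half the picture's height over the tangent of half this angle, whatever the lens; pixels are square), "cx", "cy" (the principal point, pixels), "world_to_cam" (4x4, takes a point from world to camera coordinates). Camera axes: x right, y up, looking along -z (the intrinsics and any distortion apply to the point x, -y, -z); pixel columns grow to the right and rows downward; lengths in m; the calibration is good to about 2 mm. A picture is of the moment at which its call begins. There is no depth.
- close_job(): hands the job in, once; it reports no verdict.
The state is a dict: "clock": time; "joint_pos": joint angles; "qvel": joint speeds; "tau": joint torques, N m; "tool_pos": TCP position; "orientation": TCP orientation; "force": force on the tool from outside, world axes, zero at the start; "moment": the same for the moment, N m; "opening": finger opening in m.
Only numpy, scipy, OpenCV 4.12 (cv2) and the standard library are available. Lean on these libraries where they do the work, as an engineer would, in place of code of your own. Each camera call takes 0.05 s, during which the arm holds its last target. There are 200 camera calls.

## Task

Change the board on the orange test bed: stand the two hold-down bridges aside on the dark mat with the yellow border, move the tested board (black heat sink) to the green tray, and lay the next board (silver heat sink) from the yellow tray in the middle of the bed, lengthways as the tested one lay. Then put each bridge, red and blue, back where it stood before, straddling the new board; keep the boards level and set them down gently.

Things in the scene. Friction and masses are not known exactly. Their poses are not given: they have to be found in the camera images.
- bed: Fixed test bed: black frame 190 (own x) x 220 mm (own y), flat orange plate 170 x 200 mm, its top 20 mm above the origin (centre of underside). A board belongs at its centre, long side along own y. The bridges stand on the plate, bar along own x, one 38 mm to the +y, one 38 mm to the -y side of the centre (white marks); which is where varies.
- red_bridge: Hold-down bridge: dark steel bar 122 mm long (own x), 18 wide, on a leg with rubber foot (30 wide) at each end, inner faces 94 mm apart; straddles a board. Origin: under its centre, at foot level. Bar 16 to 25 mm high, white pads under it down to 9. Central grip block 32 (own x) x 18 mm (own y), 31 to 76 mm high. About 250 g. Red grip block.
- blue_bridge: Hold-down bridge: dark steel bar 122 mm long (own x), 18 wide, on a leg with rubber foot (30 wide) at each end, inner faces 94 mm apart; straddles a board. Origin: under its centre, at foot level. Bar 16 to 25 mm high, white pads under it down to 9. Central grip block 32 (own x) x 18 mm (own y), 31 to 76 mm high. About 250 g. Blue grip block.
- tested_board: Green board 72 (own x) x 100 mm (own y), about 160 g, on brass feet; origin: centre of underside, at foot level. Board at heights 6 to 8 mm; grip its finned 40 x 40 mm heat sink, central, 10 to 34 mm high (beside it along own y nothing over 10 mm; on -x a row of ports 22 mm high). Black heat sink; starts on the bed, its ends under the bridges.
- next_board: Green board 72 (own x) x 100 mm (own y), about 160 g, on brass feet; origin: centre of underside, at foot level. Board at heights 6 to 8 mm; grip its finned 40 x 40 mm heat sink, central, 10 to 34 mm high (beside it along own y nothing over 10 mm; on -x a row of ports 22 mm high). Silver heat sink; starts in the yellow tray.
- mat: Side area for the bridges: dark flat mat with a yellow border, 150 mm (own x) by 170 mm (own y), 4 mm thick, fixed; origin at the centre of its underside. Both bridges fit side by side, bars along own x, 40 mm to either side of the centre.
- in_tray: Yellow open tray of the boards to be tested, 112 mm (own x) by 140 mm (own y), 16 mm high, walls and floor 4 mm, fixed; origin at the centre of its underside, inner floor 4 mm above.
- out_tray: Green open tray for tested boards, empty at the start, of the same form: 112 mm (own x) by 140 mm (own y), 16 mm high, walls and floor 4 mm, inside 104 x 132 mm, fixed; origin at the centre of its underside, inner floor 4 mm above.

How it is judged (in metres and radians):
On the way, in this order (a step that is already met when the one before it is completed fails the run):
1. both bridges stand released on the mat while the tested board is still on the bed (x of red_bridge in the frame of mat between -0.05 and 0.05 m and y of red_bridge in the frame of mat between -0.075 and 0.075 m and height (world z) of each of red_bridge, blue_bridge below 0.009 m and angle between each of red_bridge, blue_bridge's own z axis and vertical below 0.1 rad and contact force between each of red_bridge, blue_bridge and the fingers below 0.3 N and linear speed of each of red_bridge, blue_bridge below 0.03 m/s and x of blue_bridge in the frame of mat between -0.05 and 0.05 m and y of blue_bridge in the frame of mat between -0.075 and 0.075 m and horizontal distance between tested_board and bed below 0.012 m and z of tested_board in the frame of bed between 0.016 and 0.0235 m and angle between tested_board's own z axis and vertical below 0.06 rad and angle between the y axis of tested_board and the y axis of bed, either way round below 0.16 rad), for 0.2 s.
2. the tested board lies released and flat in the green tray, the bridges still on the mat (x of tested_board in the frame of out_tray between -0.019 and 0.019 m and y of tested_board in the frame of out_tray between -0.019 and 0.019 m and z of tested_board in the frame of out_tray below 0.0075 m and angle between tested_board's own z axis and vertical below 0.06 rad and contact force between each of tested_board, red_bridge, blue_bridge and the fingers below 0.3 N and linear speed of each of tested_board, red_bridge, blue_bridge below 0.03 m/s and x of red_bridge in the frame of mat between -0.05 and 0.05 m and y of red_bridge in the frame of mat between -0.075 and 0.075 m and height (world z) of each of red_bridge, blue_bridge below 0.009 m and angle between each of red_bridge, blue_bridge's own z axis and vertical below 0.1 rad and x of blue_bridge in the frame of mat between -0.05 and 0.05 m and y of blue_bridge in the frame of mat between -0.075 and 0.075 m), for 0.2 s.
3. the next board lies released and flat in the middle of the bed, the bridges still on the mat (horizontal distance between next_board and bed below 0.012 m and z of next_board in the frame of bed between 0.016 and 0.0235 m and angle between next_board's own z axis and vertical below 0.06 rad and angle between the y axis of next_board and the y axis of bed, either way round below 0.16 rad and contact force between each of next_board, red_bridge, blue_bridge and the fingers below 0.3 N and linear speed of each of next_board, red_bridge, blue_bridge below 0.03 m/s and x of red_bridge in the frame of mat between -0.05 and 0.05 m and y of red_bridge in the frame of mat between -0.075 and 0.075 m and height (world z) of each of red_bridge, blue_bridge below 0.009 m and angle between each of red_bridge, blue_bridge's own z axis and vertical below 0.1 rad and x of blue_bridge in the frame of mat between -0.05 and 0.05 m and y of blue_bridge in the frame of mat between -0.075 and 0.075 m), for 0.2 s.
At the end, for the whole second after the job is handed in: Next board flat on the bed within 12 mm of its centre, long side within 9 degrees of the bed's y; each bridge upright within 12 mm of its start place and within 9 degrees of the bed's x; tested board flat in the green tray, within 19 mm of its centre each way; all at rest (distance of each of red_bridge, blue_bridge from where it was at the start of the episode below 0.012 m and angle between each of red_bridge, blue_bridge, next_board, tested_board's own z axis and vertical below 0.06 rad and angle between the x axis of each of red_bridge, blue_bridge and the x axis of bed, either way round below 0.16 rad and horizontal distance between next_board and bed below 0.012 m and z of next_board in the frame of bed between 0.016 and 0.0235 m and angle between the y axis of next_board and the y axis of bed, either way round below 0.16 rad and x of tested_board in the frame of out_tray between -0.019 and 0.019 m and y of tested_board in the frame of out_tray between -0.019 and 0.019 m and z of tested_board in the frame of out_tray below 0.0075 m and linear speed of each of red_bridge, blue_bridge, next_board, tested_board below 0.02 m/s and angular speed of each of red_bridge, blue_bridge, next_board, tested_board below 0.2 rad/s); the robot touches nothing.
It fails at once if a board is tipped by more than 30 degrees (angle between any of tested_board, next_board's own z axis and vertical above 0.52 rad).
It fails at once if a board is dropped (faster than 0.5 m/s with no finger on it) ((linear speed of tested_board above 0.5 m/s and contact force between tested_board and the fingers below 0.05 N) or (linear speed of next_board above 0.5 m/s and contact force between next_board and the fingers below 0.05 N)).
It also fails if it takes over 128 s, if anything falls off the work surface, if the arm or the gripper's body presses on something with over 40 N, if the wrist force passes 120 N, or if a joint passes its speed limit or range.

## Working session

There is one attempt and no reset: what is moved stays moved. The work goes in short steps, Python scripts to look and compute and a tool call to move; the robot and the scene stay as the last step left them, time stands still between calls to the robot, and variables do not carry over. Pictures are saved under pics/ and viewed, about 12 in all and at most 16, crops included, and the job is handed in when it is done.

Besides the shell and the picture viewer there is one more tool, called after ">>>" as a command line: name --argument value ..., lists and objects as JSON in quotes. arm_command: Moves the arm, as the interface text tells. Its arguments: {"type":"object","properties":{"commands":{"type":"array"}},"required":["commands"]}

```bash
ls; mkdir -p pics; python3 - <<'E'
from plant import *
import cv2
o=get_obs();print(o)
for n in("scene","top"):
    s=snapshot(n);cv2.imwrite(f"pics/{n}0.png",s["frame"]);print(n,{k:v for k,v in s.items() if k!="frame"})
E
```

```text
pics
{'clock': 0.0, 'joint_pos': array([-5.60297650e+01,  2.05902777e+01,  6.33265163e-01, -1.97609246e-02,
       -7.01374320e+01, -1.65079252e+01]), 'qvel': array([ 0.07216257, -0.0538756 , -0.11132726,  0.06531643,  0.10368803,
        0.0499712 ]), 'tau': array([ 4.92872332e-04, -5.82720244e+01,  2.93052399e+01,  6.99735001e+00,
        6.73428556e-03, -2.09383011e-04]), 'tool_pos': array([ 0.20238082, -0.64341766,  0.22563304]), 'orientation': array([  5.38176656,  89.90374528, 112.83734694]), 'force': array([0.51866363, 0.30374175, 0.02121703]), 'moment': array([0.05189833, 0.02066731, 0.0652618 ]), 'opening': 0.08720817066534604}
scene {'fov_y': 42.276550867689224, 'cx': 324.59729040474576, 'cy': 203.21637078627418, 'world_to_cam': array([[ 0.78549946,  0.61882373,  0.00691332, -0.39517395],
       [-0.53001739,  0.66692278,  0.52373235,  0.21779997],
       [ 0.31948735, -0.41505565,  0.85185482, -1.15982407],
       [ 0.        ,  0.        ,  0.        ,  1.        ]])}
top {'fov_y': 57.53048073412639, 'cx': 312.24102040797834, 'cy': 194.52021221056452, 'world_to_cam': array([[-0.0253572 , -0.99915741,  0.03227212, -0.00576654],
       [ 0.98853154, -0.02025393,  0.1496502 , -0.49957953],
       [-0.14887047,  0.03569672,  0.98821219, -0.86651293],
       [ 0.        ,  0.        ,  0.        ,  1.        ]])}
```

View pics/top0.png

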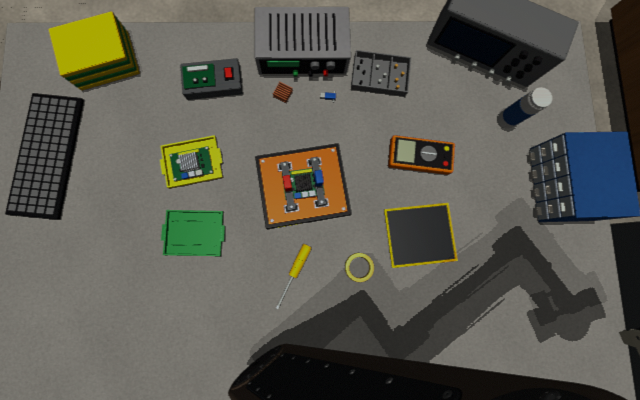

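View pics/scene0.png

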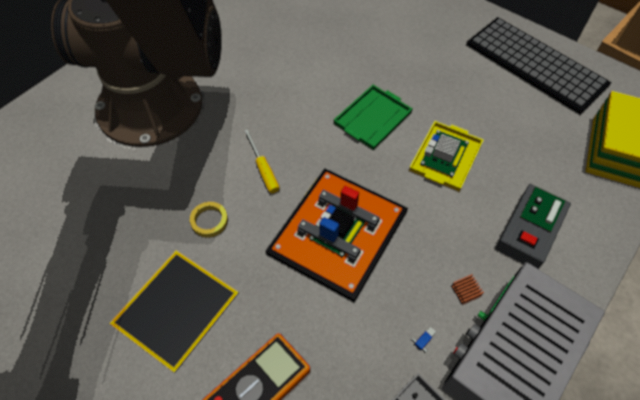

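The top view shows the bed at (303,185), with the red bridge at (288,183) and the blue at (318,178). The mat is at (421,235), the yellow tray at (191,162), the green tray at (194,232). The arm stays clear of all of them.

```bash
cat > h.py <<'E'
from plant import *
import cv2, numpy as np
def shot(n,tag=None):
    s=snapshot(n)
    if tag: cv2.imwrite(f"pics/{tag}.png",s["frame"])
    s["f"]=200/np.tan(np.radians(s["fov_y"]/2)); s["R"]=s["world_to_cam"][:3,:3]; s["c"]=-s["R"].T@s["world_to_cam"][:3,3]
    return s
def ray(s,p):
    p=np.atleast_2d(np.asarray(p,float))
    d=np.c_[(p[:,0]-s["cx"])/s["f"],-(p[:,1]-s["cy"])/s["f"],-np.ones(len(p))]
    return d@s["R"]
def plane(s,p,z):
    d=ray(s,p); return s["c"]+d*((z-s["c"][2])/d[:,2])[:,None]
def tri(s1,p1,s2,p2):
    d1,d2=ray(s1,p1)[0],ray(s2,p2)[0]
    t=np.linalg.lstsq(np.c_[d1,-d2],s2["c"]-s1["c"],rcond=None)[0]
    a,b=s1["c"]+t[0]*d1,s2["c"]+t[1]*d2
    return (a+b)/2,np.linalg.norm(a-b)
def proj(s,P):
    q=s["R"]@(np.asarray(P)-s["c"]); return np.array([s["cx"]+s["f"]*q[0]/-q[2],s["cy"]-s["f"]*q[1]/-q[2]])
HUE={"orange":[(5,150,90),(16,255,255)],"yellow":[(22,140,80),(33,255,255)],"green":[(50,120,50),(75,255,255)],
     "red":[(0,150,60),(4,255,255)],"blue":[(105,150,60),(122,255,255)]}
def mask(s,c):
    h=cv2.cvtColor(s["frame"],cv2.COLOR_BGR2HSV); m=cv2.inRange(h,*map(np.array,HUE[c]))
    if c=="red": m|=cv2.inRange(h,(175,150,60),(180,255,255))
    return m
def blobs(s,c,amin=20):
    """list of (area, centroid, contour)"""
    cs,_=cv2.findContours(mask(s,c),cv2.RETR_EXTERNAL,cv2.CHAIN_APPROX_NONE)
    r=[]
    for k in cs:
        m=cv2.moments(k)
        if m["m00"]>=amin: r.append((m["m00"],(m["m10"]/m["m00"],m["m01"]/m["m00"]),k))
    return sorted(r,key=lambda b:-b[0])
def near(s,c,p,amin=20): return min(blobs(s,c,amin),key=lambda b:np.hypot(b[1][0]-p[0],b[1][1]-p[1]))
def rect(s,k,z):
    P=plane(s,k.reshape(-1,2),z)[:,:2]*1000
    (c,sz,a)=cv2.minAreaRect(P.astype(np.float32))
    return np.round(c,1),np.round(sz,1),round(a,1)
E
python3 - <<'E'
from h import *
t=shot("top");s=shot("scene")
for n,c,pt,ps,z in [("bed","orange",(303,185),(338,235),.02),("mat","yellow",(421,235),(175,310),.004),("in","yellow",(191,162),(447,155),.016),("out","green",(194,232),(373,115),.016)]:
    a=near(t,c,pt,200);b=near(s,c,ps,200)
    print(n,*rect(t,a[2],z),'|',*rect(s,b[2],z))
    # corner triangulation for height
    ca=cv2.boxPoints(cv2.minAreaRect(a[2]));cb=cv2.boxPoints(cv2.minAreaRect(b[2]))
    print("  h(centroid)",np.round(tri(t,ca.mean(0),s,cb.mean(0))[0],4))
for c,pt,ps in[("red",(288,183),(349,197)),("blue",(318,178),(329,230))]:
    a=near(t,c,pt);b=near(s,c,ps);p,e=tri(t,a[1],s,b[1]);print(c,a[:2],b[:2],p.round(4),round(e,4))
w=shot("wrist","w0");print(w["f"],w["cx"],w["cy"],w["c"],w["R"].round(3))
f=np.hstack([cv2.resize(t["frame"][120:270,140:370],None,fx=2.2,fy=2.2,interpolation=2)]);cv2.imwrite("pics/topcrop.png",f)
E
```

```text
bed [528.4   6.4] [169.7 201.2] 8.1 | [528.5   8.6] [172.5 202.9] 8.1
  h(centroid) [0.5275 0.006  0.0197]
mat [ 395.7 -291.6] [150.1 170.5] 4.6 | [ 395.5 -289.6] [150.7 169.2] 4.6
  h(centroid) [ 0.3954 -0.2914  0.0058]
in [595.9 289.4] [112.8 154.7] 10.6 | [596.7 291.4] [111.7 156.6] 10.4
  h(centroid) [0.5958 0.2906 0.0137]
out [413.5 280.5] [153.2 110.6] 87.3 | [416.3 281.8] [154.8 112.5] 87.5
  h(centroid) [0.4141 0.2831 0.0125]
red (74.0, (286.786036036036, 181.44594594594594)) (125.0, (349.7013333333333, 193.19866666666667)) [0.5239 0.0442 0.0922] 0.0019
blue (71.0, (318.1713615023474, 176.55633802816902)) (149.0, (329.63422818791946, 224.34116331096195)) [ 0.5346 -0.0292  0.0918] 0.003
350.6260278482367 320.86458522088463 197.3916463088751 [ 0.13982838 -0.66337894  0.38276397] [[-0.301  0.954  0.002]
 [-0.925 -0.292 -0.244]
 [-0.233 -0.075  0.97 ]]
```

View pics/topcrop.png

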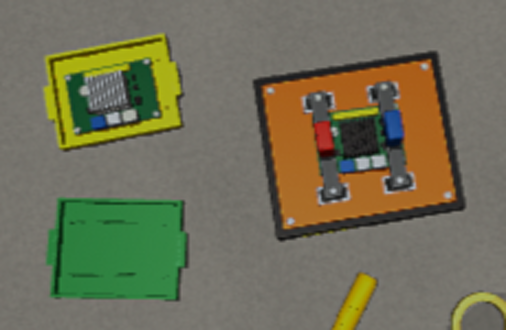

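The crop shows both boards with their ports on the low-x side, so bed and boards point the same way. Bed, mat and trays agree across the two views to about 2 mm, and their sizes and heights fit the text. The grip blocks lie where bed centre ± 38 mm predicts. Next, a move helper.

```bash
cat > go.py <<'E'
import sys,numpy as np
from plant import *
from scipy.spatial.transform import Rotation as Ro
# usage: go.py x y z(mm) jawdir(deg) rows...: prints rows of moves needed from the present pose
def main(x,y,z,a,n=0):
    o=get_obs(); R=Ro.from_euler("xyz",o["orientation"],degrees=True).as_matrix()
    p=np.array(o["tool_pos"])*1000; d=np.array([x,y,z])-p
    jd=np.degrees(np.arctan2(R[1,2],R[0,2])); t=(a-jd+90)%180-90  # world turn wanted about +z
    print("pos",p.round(1),"jaw",round(jd,1),"tilt",round(np.degrees(np.arccos(min(1,-R[2,0]))),2),"j",np.round(o["joint_pos"],0),"F",o["force"].round(1),"open",round(o["opening"]*1000,1),"t",round(o["clock"],2))
    n=int(n) or max(int(np.ceil(np.linalg.norm(d)/58)),int(np.ceil(abs(t)/10)),1)
    for i in range(n):
        Ri=Ro.from_euler("z",t*i/n,degrees=True).as_matrix()@R
        print(i,(Ri.T@d/n).round(1),"turn",round(-t/n,2))
main(*map(float,sys.argv[1:]))
E
python3 go.py 500 0 240 98
```

```text
pos [ 202.5 -643.7  226.1] jaw 107.5 tilt 0.05 j [-56.  21.   1.  -0. -70. -17.] F [ 0.3 -0.1  0.6] open 87.5 t 0.25
0 [ -1.  -36.7  40.4] turn 0.73
1 [ -1.  -36.2  40.8] turn 0.73
2 [ -1.  -35.7  41.3] turn 0.73
3 [ -1.  -35.1  41.7] turn 0.73
4 [ -1.  -34.6  42.2] turn 0.73
5 [ -1.  -34.1  42.6] turn 0.73
6 [ -1.  -33.5  43. ] turn 0.73
7 [ -1.  -33.   43.5] turn 0.73
8 [ -1.  -32.4  43.9] turn 0.73
9 [ -1.  -31.8  44.3] turn 0.73
10 [ -1.  -31.3  44.7] turn 0.73
11 [ -1.  -30.7  45.1] turn 0.73
12 [ -1.  -30.1  45.5] turn 0.73
```

>>> arm_command --commands '[-1,-37,40,0.7,60,-1,-36,41,0.7,60,-1,-36,41,0.7,60,-1,-35,42,0.7,60,-1,-35,42,0.7,60]'

```text
clock: 0.88
tool_pos: [0.319, -0.3922, 0.229]
orientation: [25.8, 89.8, 129.3]
force: [1.3, -0.1, -0.6]
opening: 0.0529
```

>>> arm_command --commands '[-1,-34,43,0.7,60,-1,-33,43,0.7,60,-1,-33,44,0.7,60,-1,-32,44,0.7,60,-1,-32,44,0.7,60]'

```text
clock: 1.5
tool_pos: [0.4362, -0.1362, 0.236]
orientation: [-55.2, 89.8, 44.7]
force: [1.5, -1.0, -0.1]
opening: 0.0524
```

```bash
python3 go.py 500 0 240 98
```

```text
pos [ 436.2 -136.2  236. ] jaw 99.9 tilt 0.17 j [  7.  -1. -25.  -0. -66. -87.] F [ 1.5 -1.  -0.1] open 52.4 t 1.5
0 [ -1.2 -28.8  41.1] turn 0.63
1 [ -1.2 -28.3  41.4] turn 0.63
2 [ -1.2 -27.8  41.7] turn 0.63
```

>>> arm_command --commands '[-1,-29,41,0.6,60,-1,-28,41,0.6,60,-1,-28,42,0.6,60,0,0,0,0,60]'

```text
clock: 2.0
tool_pos: [0.5025, 0.0081, 0.2404]
orientation: [-67.0, 89.7, 31.3]
force: [-0.8, -0.1, 0.1]
opening: 0.0525
```

```bash
python3 go.py 523 44 140 98.1; python3 - <<'E'
from h import *
w=shot("wrist","w1");print(w["c"])
b=blobs(w,"orange",500);print("bed",*rect(w,b[0][2],.02))
for c,P in(("red",(.523,.044,.096)),("blue",(.534,-.03,.096))):
    for k in blobs(w,c,200)[:3]:print(c,k[0],np.round(k[1],1),proj(w,P).round(0),*rect(w,k[2],.096))
E
```

```text
pos [502.5   8.1 240.4] jaw 98.3 tilt 0.3 j [  23.    3.  -20.   -0.  -67. -105.] F [-0.8 -0.1  0.1] open 52.5 t 2.0
0 [ 50.3 -12.5  16.2] turn 0.1
1 [ 50.3 -12.5  16.2] turn 0.1
[ 0.43679609 -0.00172993  0.39687759]
bed [520.5   5.7] [156.4 200.5] 8.3
red 687.5 [355.1 206.9] [356. 213.] [517.   41.6] [39.2 17.9] 10.2
```

View pics/w1.png

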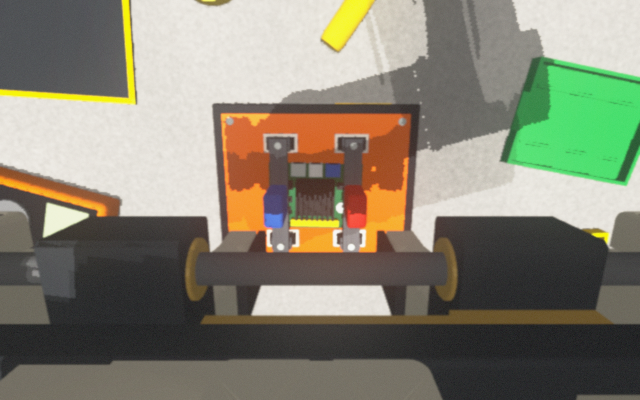

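The wrist view shows the red block at (355,207) and the blue at (274,207), with the black sink between them. Red is where I predicted it, to within a few pixels. Next: descend, grip and lift.

>>> arm_command --commands '[50,-13,16,0.1,60,50,-12,16,0.1,60,0,0,0,0,60]'

```text
clock: 2.42
tool_pos: [0.5229, 0.0414, 0.1397]
orientation: [-72.4, 89.5, 25.6]
force: [-0.1, 0.5, 0.5]
opening: 0.0526
```

```bash
python3 go.py 523 44.3 62 98.1; python3 - <<'E'
from h import *
w=shot("wrist","w2")
E
```

```text
pos [522.9  41.4 139.7] jaw 98.0 tilt 0.45 j [  26.   11.  -25.    0.  -54. -108.] F [-0.1  0.5  0.5] open 52.6 t 2.42
0 [38.9  0.   1.3] turn -0.06
1 [38.9  0.   1.3] turn -0.06
```

View pics/w2.png

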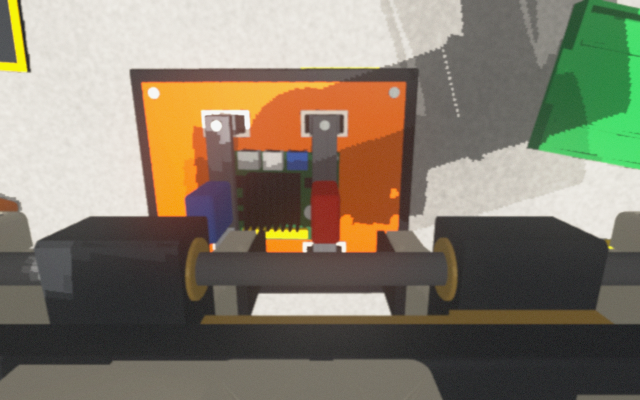

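Red sits 5 px right of the jaw centre, about the 3 mm already in the plan. I'll narrow the jaws slightly and go down.

>>> arm_command --commands '[0,0,2.5,0,48,39,0,0,0,48,36,0,0,0,48,3,0,0,0,48,0,0,0,0,0]'

```text
clock: 3.1
tool_pos: [0.5299, 0.0435, 0.0727]
orientation: [-77.9, 88.4, 20.0]
force: [-0.5, 0.4, -0.2]
opening: 0.0362
```

>>> arm_command --commands '[0,0,0,0,0,0,0,0,0,0,-20,0,0,0,0,-50,0,0,0,0,-50,0,0,0,0]'

```text
clock: 3.72
tool_pos: [0.5252, 0.0418, 0.1961]
orientation: [-76.6, 88.6, 21.3]
force: [1.1, 0.5, -2.1]
opening: 0.0179
```

```bash
python3 go.py 393 -251 160 94.6
```

```text
pos [525.2  41.8 196.1] jaw 97.9 tilt 1.38 j [  26.    7.  -22.    0.  -60. -108.] F [ 1.1  0.5 -2.1] open 17.9 t 3.73
0 [  5.1  28.6 -45.4] turn 0.54
1 [  5.1  28.2 -45.6] turn 0.54
2 [  5.1  27.8 -45.9] turn 0.54
3 [  5.1  27.3 -46.2] turn 0.54
4 [  5.1  26.9 -46.4] turn 0.54
5 [  5.1  26.4 -46.7] turn 0.54
```

Gripped: opening 17.9 mm, with the block 18 mm. The foot is about 52.7 mm below the TCP. Carrying to the mat.

>>> arm_command --commands '[5,28,-45,0.5,0,5,28,-45,0.5,0,5,28,-46,0.5,0,5,27,-46,0.5,0,5,27,-46,0.5,0]'

```text
clock: 4.35
tool_pos: [0.4177, -0.2033, 0.1722]
orientation: [-76.9, 87.7, 18.8]
force: [1.3, -0.2, -1.7]
opening: 0.018
```

>>> arm_command --commands '[5,26,-40,0.5,0,0,0,0,0,0]'

```text
clock: 4.6
tool_pos: [0.3929, -0.2489, 0.166]
orientation: [-75.9, 87.7, 19.0]
force: [-0.6, 0.5, -2.2]
opening: 0.0178
```

```bash
python3 go.py 393 -251 80 94.6; python3 - <<'E'
from h import *
w=shot("wrist","w3")
E
```

```text
pos [ 392.9 -248.9  166. ] jaw 95.0 tilt 2.26 j [ -9.   3. -30.  -1. -55. -75.] F [-0.6  0.5 -2.2] open 17.8 t 4.6
0 [43.   1.7 -1.5] turn 0.19
1 [43.   1.7 -1.5] turn 0.19
```

View pics/w3.png

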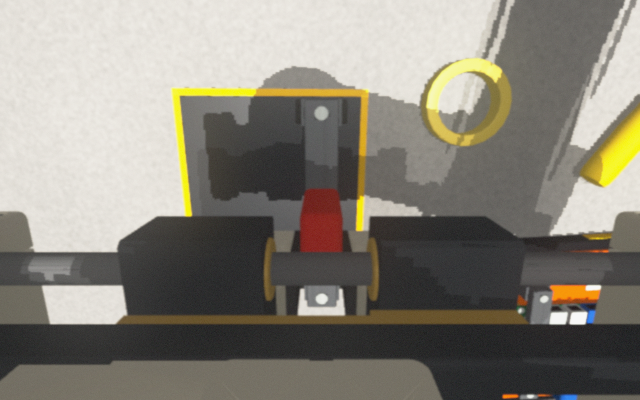

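Red hangs straight over the mat's +y half, bar along the mat's x. The tool tilt is creeping up (2.3°), so I'll take gentler descents and watch it.

>>> arm_command --commands '[20,0,0,0,0,25,0,0,0,0,25,0,0,0,0,20,0,0,0,0,8,0,0,0,0]'

```text
clock: 5.28
tool_pos: [0.4028, -0.2437, 0.0693]
orientation: [-80.8, 87.3, 14.5]
force: [1.1, -0.5, -1.6]
opening: 0.0176
```

```bash
sed -i 's/"j",/"tx",R[:2,0].round(3),"j",/' go.py; python3 go.py 393 -251 58 94.6
```

```text
pos [ 402.8 -243.7   69.3] jaw 95.3 tilt 2.71 tx [0.046 0.012] j [ -8.  10. -37.  -2. -40. -75.] F [ 1.1 -0.5 -1.6] open 17.6 t 5.28
0 [10.8 10.9 -6.4] turn 0.72
```

>>> arm_command --commands '[3,11,-6,0.5,0,4,0,0,0,0,3,0,0,0,0,2,0,0,0,0,0,0,0,0,0]'

```text
clock: 5.9
tool_pos: [0.3954, -0.2507, 0.0601]
orientation: [-83.5, 87.0, 11.4]
force: [1.1, -0.8, -1.9]
opening: 0.0176
```

```bash
python3 go.py 393 -251 56 94.6
```

```text
pos [ 395.4 -250.7   60.1] jaw 95.0 tilt 2.96 tx [0.051 0.01 ] j [ -9.  11. -38.  -2. -38. -75.] F [ 1.1 -0.8 -1.9] open 17.6 t 5.9
0 [ 4.   2.6 -0.1] turn 0.35
```

>>> arm_command --commands '[3,0,0,0,0,2,0,0,0,0,2,0,0,0,0,0,0,0,0,0]'

```text
clock: 6.4
tool_pos: [0.3967, -0.2512, 0.0597]
orientation: [-86.4, 86.9, 8.7]
force: [-0.7, -0.2, -1.8]
opening: 0.0181
```

```bash
python3 go.py 393 -251 56 94.6
```

```text
pos [ 396.7 -251.2   59.7] jaw 95.1 tilt 3.14 tx [0.054 0.008] j [ -9.  11. -38.  -2. -38. -75.] F [-0.7 -0.2 -1.8] open 18.1 t 6.4
0 [3.5 3.9 0.5] turn 0.47
```

>>> arm_command --commands '[6,0,0,0,0,0,0,0,0,0]'

```text
clock: 6.65
tool_pos: [0.3991, -0.2516, 0.0565]
orientation: [-88.5, 86.6, 6.7]
force: [0.5, -0.7, -2.9]
opening: 0.018
```

```bash
python3 go.py 393 -251 56 94.6;  python3 - <<'E'
from h import *
s=shot("scene","s1"); cv2.imwrite("pics/s1c.png",cv2.resize(s["frame"][200:400,60:300],None,fx=3,fy=3,interpolation=2))
E
```

```text
pos [ 399.1 -251.6   56.5] jaw 95.2 tilt 3.37 tx [0.058 0.007] j [ -9.  11. -38.  -2. -37. -75.] F [ 0.5 -0.7 -2.9] open 18.0 t 6.65
0 [0.1 6.  1.1] turn 0.55
```

View pics/s1c.png

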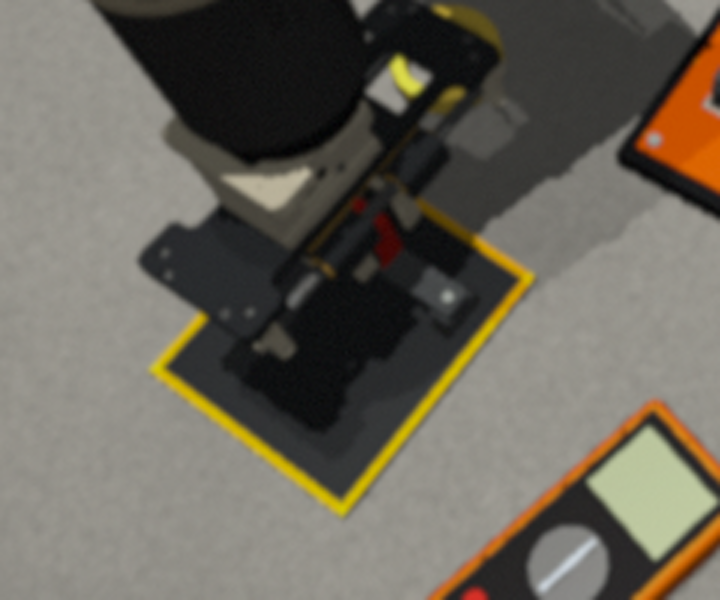

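The bridge is a few mm above the mat, and the force still shows only its weight. I'll lower further.

>>> arm_command --commands '[6,5,0,0,0]'

```text
clock: 6.82
tool_pos: [0.399, -0.2526, 0.0531]
orientation: [-91.1, 86.2, 4.2]
force: [0.3, 16.4, 43.0]
opening: 0.018
```

>>> arm_command --commands '[0,0,0,0,0,0,0,0,0,0,0,0,0,0,0,0,0,0,0,0]'

```text
clock: 7.32
tool_pos: [0.3996, -0.2527, 0.0529]
orientation: [-91.2, 86.1, 4.0]
force: [-1.0, 2.6, 6.7]
opening: 0.0176
```

```bash
python3 go.py 393 -251 56 94.6
```

```text
pos [ 399.6 -252.7   52.9] jaw 95.3 tilt 3.86 tx [0.067 0.005] j [ -9.  11. -39.  -1. -36. -74.] F [-1.   2.6  6.7] open 17.6 t 7.33
0 [-3.5  6.2  2.3] turn 0.67
```

Contact at TCP z 53. Release and rise.

>>> arm_command --commands '[0,0,0,0,48,0,0,0,0,48,0,0,0,0,48,-20,0,0,0,48]'

```text
clock: 7.82
tool_pos: [0.3964, -0.2527, 0.0709]
orientation: [-90.1, 86.4, 5.2]
force: [0.2, -0.3, 0.5]
opening: 0.0419
```

>>> arm_command --commands '[-50,0,0,0,48,-50,0,0,0,48,-30,0,0,0,48]'

```text
clock: 8.2
tool_pos: [0.3868, -0.2533, 0.2029]
orientation: [-89.0, 86.7, 6.2]
force: [-0.1, 0.5, -0.5]
opening: 0.0419
```

```bash
python3 go.py 534 -30.5 180 98.1
```

```text
pos [ 386.8 -253.3  202.9] jaw 95.2 tilt 3.31 tx [0.057 0.006] j [-10.  -1. -28.  -1. -59. -75.] F [-0.1  0.5 -0.5] open 41.9 t 8.2
0 [  6.5 -33.1  41.7] turn -0.57
1 [  6.6 -33.5  41.4] turn -0.57
2 [  6.6 -33.9  41. ] turn -0.57
3 [  6.6 -34.3  40.7] turn -0.57
4 [  6.6 -34.7  40.3] turn -0.57
```

>>> arm_command --commands '[4,-33,42,-0.5,48,4,-33,42,-0.5,48,4,-34,41,-0.5,48,4,-34,41,-0.5,48,4,-35,41,-0.5,48]'

```text
clock: 8.82
tool_pos: [0.5375, -0.0262, 0.1975]
orientation: [-93.0, 86.2, 4.4]
force: [0.9, -1.2, 0.7]
opening: 0.0416
```

```bash
python3 go.py 534 -30.5 180 98.1
```

```text
pos [537.5 -26.2 197.5] jaw 97.4 tilt 3.82 tx [0.066 0.005] j [  19.    7.  -22.    1.  -57. -102.] F [ 0.9 -1.2  0.7] open 41.6 t 8.82
0 [17.2  5.2 -3.7] turn -0.71
```

>>> arm_command --commands '[0,0,0,0,48,0,0,0,0,48,0,0,0,0,48,0,0,0,0,48,0,0,0,0,48]'

```text
clock: 9.45
tool_pos: [0.5375, -0.0256, 0.1966]
orientation: [-93.3, 86.3, 4.2]
force: [0.3, -0.7, 0.0]
opening: 0.0421
```

```bash
python3 go.py 534 -30.5 180 98.1; python3 -c "
from plant import *;print(get_obs()['joint_pos'].round(2),get_obs()['qvel'].round(2))"
```

```text
pos [537.5 -25.6 196.6] jaw 97.5 tilt 3.73 tx [0.065 0.005] j [  19.    7.  -22.    1.  -57. -102.] F [ 0.3 -0.7  0. ] open 42.1 t 9.45
0 [16.3  5.1 -4.4] turn -0.65
[  18.87    6.67  -22.48    1.12  -57.25 -101.98] [-0.47 -0.27 -0.12 -0.    0.02 -0.07]
```

>>> arm_command --commands '[-4,0,0,0,48,-4,0,0,0,48,-4,0,0,0,48,-4,0,0,0,48,-4,0,0,0,48]'

```text
clock: 10.07
tool_pos: [0.536, -0.0263, 0.2184]
orientation: [-93.2, 86.2, 4.2]
force: [-0.7, -0.6, 0.2]
opening: 0.0423
```

```bash
python3 go.py 534 -30.5 180 98.1; python3 -c "
from plant import *;print(get_obs()['joint_pos'].round(2),get_obs()['qvel'].round(2))"
```

```text
pos [536.  -26.3 218.4] jaw 97.4 tilt 3.77 tx [0.066 0.005] j [  19.    5.  -21.    1.  -60. -102.] F [-0.7 -0.6  0.2] open 42.3 t 10.07
0 [38.1  5.  -3.7] turn -0.7
[  18.84    5.48  -20.82    1.1   -60.06 -101.96] [ 0.07 -1.76  2.9  -0.02 -4.45  0.04]
```

>>> arm_command --commands '[-60,0,0,0,48,-60,0,0,0,48,-2,0,0,0,48,0,0,0,0,48]'

```text
clock: 10.58
tool_pos: [0.5272, -0.0269, 0.344]
orientation: [-93.3, 86.3, 4.1]
force: [-0.1, 0.9, 0.0]
opening: 0.0424
```

```bash
python3 go.py 534 -30.5 180 98.1
```

```text
pos [527.2 -26.9 344. ] jaw 97.4 tilt 3.71 tx [0.064 0.005] j [  19.    1.   -9.    1.  -76. -102.] F [-0.1  0.9  0. ] open 42.4 t 10.57
0 [54.7  1.4 -1.3] turn -0.23
1 [54.7  1.4 -1.3] turn -0.23
2 [54.7  1.4 -1.3] turn -0.23
```

>>> arm_command --commands '[20,0,0,0,48,20,0,0,0,48,20,0,0,0,48,20,0,0,0,48,20,0,0,0,48]'

```text
clock: 11.2
tool_pos: [0.5319, -0.0268, 0.2374]
orientation: [-94.1, 86.6, 3.3]
force: [-0.1, -0.3, 0.0]
opening: 0.0417
```

```bash
python3 go.py 534 -30.5 180 98.1
```

```text
pos [531.9 -26.8 237.4] jaw 97.4 tilt 3.41 tx [0.059 0.003] j [  19.    4.  -19.    1.  -63. -102.] F [-0.1 -0.3  0. ] open 41.7 t 11.2
0 [57.4  1.8 -3.7] turn -0.68
```

Tilt changes a little with each move, but it lies in the plane of the jaw faces. Objects therefore stay level as gripped, and only the change during a carry counts. On to blue.

>>> arm_command --commands '[25,1,-2,-0.3,48,25,1,-2,-0.3,48,25,1,0,0,48,15,0,0,0,48,0,0,0,0,48]'

```text
clock: 11.82
tool_pos: [0.5294, -0.0324, 0.1369]
orientation: [-98.0, 87.4, 0.0]
force: [-0.3, 0.0, -0.2]
opening: 0.042
```

```bash
python3 go.py 534 -30.5 66 98.1 4; python3 - <<'E'
from h import *
w=shot("wrist","w4")
for k in blobs(w,"blue",200)[:3]: print(k[:2])
b=blobs(w,"red",200)[:2];print([k[:2] for k in b])
print(proj(w,(.534,-.0305,.096)))
E
```

```text
pos [529.4 -32.4 136.9] jaw 98.0 tilt 2.64 tx [0.046 0.   ] j [  18.   10.  -27.    1.  -50. -101.] F [-0.3  0.  -0.2] open 42.0 t 11.82
0 [17.8 -0.4  0.4] turn -0.02
1 [17.8 -0.4  0.4] turn -0.02
2 [17.8 -0.4  0.4] turn -0.02
3 [17.8 -0.4  0.4] turn -0.02
[]
[322.78804777 228.07025952]
```

View pics/w4.png

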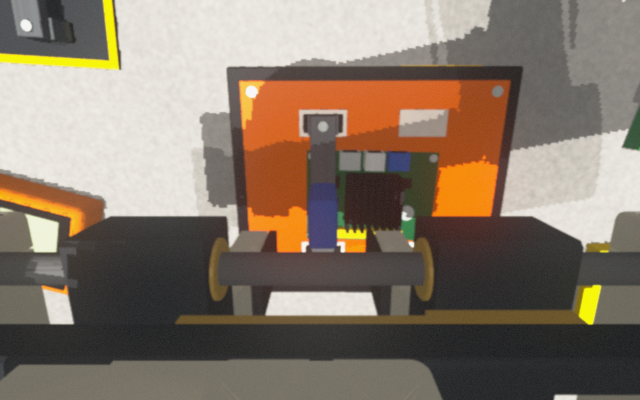

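Blue is centred between the jaws at column 322, and its bar runs up the picture as it should. Descend and grip.

>>> arm_command --commands '[20,0,0,0,48,20,0,0,0,48,20,0,0,0,48,12,0,0,0,48,0,0,0,0,48]'

```text
clock: 12.5
tool_pos: [0.5357, -0.0318, 0.0672]
orientation: [-97.3, 87.0, 0.8]
force: [0.2, 0.5, 0.2]
opening: 0.0419
```

>>> arm_command --commands '[0,0,0,0,0,0,0,0,0,0,0,0,0,0,0]'

```text
clock: 12.88
tool_pos: [0.537, -0.0315, 0.0692]
orientation: [-96.6, 86.8, 1.5]
force: [-0.3, 3.0, -3.3]
opening: 0.0175
```

>>> arm_command --commands '[-15,0,0,0,0,-40,0,0,0,0,-40,0,0,0,0,-10,0,0,0,0,0,0,0,0,0]'

```text
clock: 13.5
tool_pos: [0.5291, -0.0319, 0.179]
orientation: [-96.2, 87.0, 1.9]
force: [0.3, 1.1, -3.7]
opening: 0.0179
```

```bash
python3 go.py 399 -330 165 94.6 8
```

```text
pos [529.1 -31.9 179. ] jaw 98.1 tilt 3.03 tx [0.053 0.002] j [  18.    7.  -24.    1.  -56. -101.] F [ 0.3  1.1 -3.7] open 17.9 t 13.5
0 [  0.8  21.4 -34.6] turn 0.43
1 [  0.8  21.1 -34.8] turn 0.43
2 [  0.8  20.9 -34.9] turn 0.43
3 [  0.9  20.6 -35.1] turn 0.43
4 [  0.9  20.3 -35.2] turn 0.43
5 [  0.9  20.1 -35.4] turn 0.43
6 [  0.9  19.8 -35.5] turn 0.43
7 [  0.9  19.5 -35.7] turn 0.43
```

>>> arm_command --commands '[0,21,-35,0.4,0,0,21,-35,0.4,0,0,21,-35,0.4,0,0,21,-35,0.4,0,0,20,-35,0.4,0]'

```text
clock: 14.12
tool_pos: [0.443, -0.2211, 0.1678]
orientation: [-92.0, 87.5, 4.2]
force: [0.6, 0.4, -2.8]
opening: 0.0175
```

>>> arm_command --commands '[0,20,-35,0.4,0,0,20,-35,0.4,0,0,20,-36,0.4,0,0,0,0,0,0]'

```text
clock: 14.62
tool_pos: [0.3875, -0.3364, 0.159]
orientation: [-82.4, 88.1, 12.4]
force: [-0.7, 0.2, -1.5]
opening: 0.0175
```

```bash
python3 go.py 399 -330 72 94.6 5; python3 - <<'E'
from h import *
w=shot("wrist","w5")
E
```

```text
pos [ 387.5 -336.4  159. ] jaw 94.8 tilt 1.94 tx [0.033 0.007] j [-20.   8. -25.  -1. -55. -65.] F [-0.7  0.2 -1.5] open 17.5 t 14.62
0 [17.5 -1.8  1. ] turn 0.04
1 [17.5 -1.8  1. ] turn 0.04
2 [17.5 -1.8  1. ] turn 0.04
3 [17.5 -1.8  1. ] turn 0.04
4 [17.5 -1.8  1. ] turn 0.04
```

View pics/w5.png

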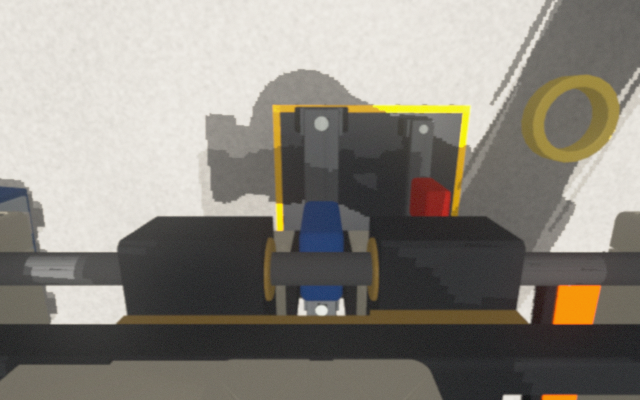

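Red stands inside the border with its foot at (423,130), and blue hangs beside it with clear room. Lowering.

>>> arm_command --commands '[20,-2,1,0,0,20,-2,1,0,0,20,-2,1,0,0,20,-2,1,0,0,12,0,0,0,0]'

```text
clock: 15.3
tool_pos: [0.3988, -0.3261, 0.0622]
orientation: [-77.5, 88.2, 17.5]
force: [-0.4, 0.1, -2.7]
opening: 0.0178
```

```bash
python3 go.py 399 -330 54 94.6 1
```

```text
pos [ 398.8 -326.1   62.2] jaw 95.0 tilt 1.83 tx [0.03 0.01] j [-18.  15. -31.  -2. -42. -66.] F [-0.4  0.1 -2.7] open 17.8 t 15.3
0 [ 8.1  0.4 -3.9] turn 0.36
```

>>> arm_command --commands '[6,0,-4,0,0,6,0,0,0,0,0,0,0,0,0]'

```text
clock: 15.68
tool_pos: [0.4008, -0.3305, 0.0522]
orientation: [-80.8, 88.2, 14.3]
force: [-0.4, -0.3, -3.4]
opening: 0.0177
```

>>> arm_command --commands '[5,0,0,0,0,0,0,0,0,0]'

```text
clock: 15.92
tool_pos: [0.4026, -0.3312, 0.0506]
orientation: [-85.6, 88.0, 9.6]
force: [0.6, -0.5, -3.0]
opening: 0.0176
```

>>> arm_command --commands '[5,0,0,0,0,0,0,0,0,0]'

```text
clock: 16.18
tool_pos: [0.4042, -0.3318, 0.0485]
orientation: [-89.1, 87.8, 6.2]
force: [-0.5, 0.2, -2.4]
opening: 0.0181
```

>>> arm_command --commands '[7,2,0,0,0]'

```text
clock: 16.3
tool_pos: [0.4048, -0.3324, 0.0442]
orientation: [-92.1, 87.6, 3.3]
force: [-3.2, 17.8, 43.2]
opening: 0.018
```

>>> arm_command --commands '[0,0,0,0,0,0,0,0,0,42,0,0,0,0,48,0,0,0,0,48,-20,0,0,0,48]'

```text
clock: 16.92
tool_pos: [0.4034, -0.3325, 0.0624]
orientation: [-90.8, 87.7, 4.5]
force: [0.5, -0.4, 0.2]
opening: 0.0418
```

>>> arm_command --commands '[-40,0,0,0,48,-50,0,0,0,48,-50,0,0,0,48,0,-30,40,0,60,0,-30,40,0,60]'

```text
clock: 17.55
tool_pos: [0.4497, -0.2487, 0.2095]
orientation: [-91.0, 87.7, 4.0]
force: [-0.1, -0.4, -1.0]
opening: 0.052
```

```bash
python3 go.py 528.5 7 180 98.1 6; python3 - <<'E'
from h import *
t=shot("top","t2");s=shot("scene","s2")
from numpy import radians as r
a=r(4.6);M=np.array([[np.cos(a),-np.sin(a)],[np.sin(a),np.cos(a)]]);c=np.array([395.6,-290.6])
for n,p in(("red",(.398,-.251,.07)),("blue",(.404,-.331,.07))):
    A=near(t,n,proj(t,p));B=near(s,n,proj(s,p));P,e=tri(t,A[1],s,B[1])
    print(n,A[:2],B[:2],P.round(4),round(e,4),"mat",(M.T@(P[:2]*1000-c)).round(1))
cv2.imwrite("pics/s2c.png",np.hstack([cv2.resize(s["frame"][230:380,100:250],(400,400),interpolation=2),cv2.resize(t["frame"][190:280,375:465],(400,400),interpolation=2)]))
E
```

```text
pos [ 449.7 -248.7  209.5] jaw 95.0 tilt 2.31 tx [0.04  0.003] j [ -7.   5. -22.  -1. -61. -77.] F [-0.1 -0.4 -1. ] open 52.0 t 17.55
0 [  5.6 -16.6  41.3] turn -0.52
1 [  5.6 -16.9  41.2] turn -0.52
2 [  5.6 -17.3  41. ] turn -0.52
3 [  5.6 -17.7  40.9] turn -0.52
4 [  5.6 -18.1  40.7] turn -0.52
5 [  5.6 -18.4  40.5] turn -0.52
red (62.0, (227.98387096774192, 72.16935483870968)) (135.0, (185.51975308641974, 280.279012345679)) [ 0.5821 -0.1089  0.4879] 0.4169 mat [200.4 166.2]
blue (72.5, (446.5494252873563, 230.77701149425286)) (195.0, (147.0247863247863, 312.417094017094)) [ 0.4004 -0.3311  0.0768] 0.0008 mat [  1.6 -40.8]
```

View pics/s2c.png

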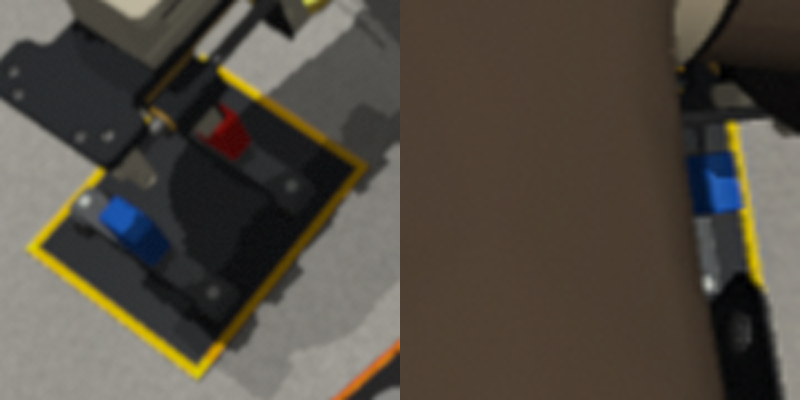

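Both bridges stand upright inside the mat; blue triangulates to mat (2,−41). The arm hides red in the top view, so that triangulation is void, but the scene view shows it well placed. Now the tested board.

>>> arm_command --commands '[5,-17,41,-0.5,70,5,-17,41,-0.5,70,5,-17,41,-0.5,70,5,-18,41,-0.5,70,5,-18,40,-0.5,70]'

```text
clock: 18.27
tool_pos: [0.5174, -0.0317, 0.1864]
orientation: [-94.9, 87.7, 2.7]
force: [0.2, 0.5, 0.5]
opening: 0.061
```

>>> arm_command --commands '[10,-16,35,-0.5,70,15,0,0,0,70,20,0,0,0,70,20,0,0,0,70,0,0,0,0,70]'

```text
clock: 18.9
tool_pos: [0.5305, 0.0061, 0.1177]
orientation: [-97.7, 87.9, 0.6]
force: [0.1, -0.8, -0.2]
opening: 0.0611
```

```bash
python3 go.py 528.5 7 60 98.1 4; python3 - <<'E'
from h import *
w=shot("wrist","w6");t=shot("top")
print(proj(w,(.5285,.007,.054)),[ (k[0],rect(w,k[2],.02)) for k in blobs(w,"orange",3000)])
E
```

```text
pos [530.5   6.1 117.7] jaw 98.3 tilt 2.09 tx [0.036 0.   ] j [  22.   12.  -28.    1.  -48. -105.] F [ 0.1 -0.8 -0.2] open 61.1 t 18.9
0 [14.4  1.   0.4] turn 0.05
1 [14.4  1.   0.4] turn 0.05
2 [14.4  1.   0.4] turn 0.05
3 [14.4  1.   0.4] turn 0.05
[322.62785188 206.35924819] [(33079.0, (array([510. ,   4.2]), array([134.6, 199.7]), 8.4))]
```

View pics/w6.png

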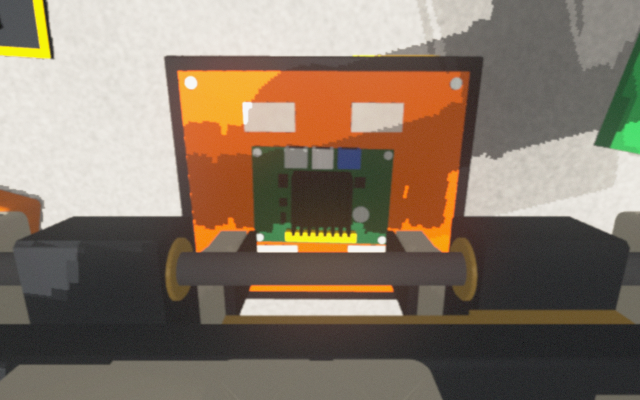

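The black sink spans columns 292–352, centred on 322 exactly as predicted, and the board lies square to the bed. Descend.

>>> arm_command --commands '[20,1,0,0,70,20,1,0,0,70,20,1,0,0,70,12,0,0,0,70,0,0,0,0,70]'

```text
clock: 19.62
tool_pos: [0.5357, 0.0056, 0.0511]
orientation: [-94.2, 87.2, 4.1]
force: [-0.5, -0.1, 0.5]
opening: 0.0612
```

```bash
python3 go.py 528.5 7 36 98.1 1
```

```text
pos [535.7   5.6  51.1] jaw 98.3 tilt 2.79 tx [0.049 0.003] j [  22.   17.  -32.    1.  -38. -105.] F [-0.5 -0.1  0.5] open 61.2 t 19.62
0 [14.7  7.6  2.5] turn 0.16
```

>>> arm_command --commands '[6,7,2,0,70,10,2,0,0,70,0,0,0,0,70]'

```text
clock: 20.0
tool_pos: [0.5276, 0.0066, 0.0353]
orientation: [-93.4, 87.1, 4.9]
force: [0.4, -0.4, -0.1]
opening: 0.0615
```

```bash
python3 go.py 528.5 7 35 98.1 1
```

```text
pos [527.6   6.6  35.3] jaw 98.3 tilt 2.94 tx [0.051 0.004] j [  23.   17.  -34.    2.  -36. -106.] F [ 0.4 -0.4 -0.1] open 61.5 t 20.0
0 [ 0.3 -0.9  0.2] turn 0.16
```

>>> arm_command --commands '[1,0,0,0,0,0,0,0,0,0,0,0,0,0,0,0,0,0,0,0]'

```text
clock: 20.5
tool_pos: [0.5281, 0.0068, 0.0346]
orientation: [-93.3, 87.0, 5.0]
force: [-0.0, -0.4, -1.5]
opening: 0.0399
```

```bash
python3 go.py 528.5 7 35 98.1 1
```

```text
pos [528.1   6.8  34.6] jaw 98.3 tilt 2.98 tx [0.052 0.005] j [  23.   17.  -34.    2.  -35. -106.] F [-0.  -0.4 -1.5] open 39.9 t 20.5
0 [-0.3 -0.4  0.1] turn 0.17
```

>>> arm_command --commands '[-10,0,0,0,0,-25,0,0,0,0,-35,0,0,0,0,-35,0,0,0,0,-10,0,0,0,0]'

```text
clock: 21.12
tool_pos: [0.5205, 0.0058, 0.1534]
orientation: [-94.0, 87.2, 4.2]
force: [0.0, 0.3, -3.0]
opening: 0.0399
```

```bash
python3 go.py 414.5 282 120 87.4 10
```

```text
pos [520.5   5.8 153.4] jaw 98.2 tilt 2.78 tx [0.048 0.004] j [  23.    8.  -27.    1.  -52. -105.] F [ 0.   0.3 -3. ] open 39.9 t 21.12
0 [ 2.9  6.7 28.9] turn 1.08
1 [ 2.9  7.2 28.7] turn 1.08
2 [ 2.9  7.8 28.6] turn 1.08
3 [ 2.9  8.3 28.4] turn 1.08
4 [ 2.8  8.8 28.3] turn 1.08
5 [ 2.8  9.4 28.1] turn 1.08
6 [ 2.8  9.9 27.9] turn 1.08
7 [ 2.7 10.4 27.8] turn 1.08
8 [ 2.7 10.9 27.6] turn 1.08
9 [ 2.7 11.5 27.3] turn 1.08
```

The board is held (opening 39.9 mm, sink 40), weight about 1.6 N or more. Carrying to the green tray.

>>> arm_command --commands '[1,7,29,1.1,0,1,7,29,1.1,0,1,8,28,1.1,0,1,8,28,1.1,0,1,9,28,1.1,0]'

```text
clock: 21.75
tool_pos: [0.4643, 0.1446, 0.1449]
orientation: [-88.1, 87.3, 4.2]
force: [0.7, -0.0, -2.1]
opening: 0.0397
```

>>> arm_command --commands '[1,9,28,1.1,0,1,10,28,1.1,0,1,10,28,1.1,0,1,10,27,1.1,0,0,0,0,0,0]'

```text
clock: 22.38
tool_pos: [0.4197, 0.2584, 0.136]
orientation: [-87.4, 87.6, 0.4]
force: [-0.7, -0.5, -1.6]
opening: 0.0402
```

```bash
python3 go.py 414.5 282 50 87.4 5; python3 - <<'E'
from h import *
w=shot("wrist","w7")
E
```

```text
pos [419.7 258.4 136. ] jaw 87.8 tilt 2.39 tx [0.042 0.   ] j [  56.    7.  -32.    3.  -50. -150.] F [-0.7 -0.5 -1.6] open 40.2 t 22.38
0 [17.1  1.9  4.7] turn 0.08
1 [17.1  2.   4.6] turn 0.08
2 [17.1  2.   4.6] turn 0.08
3 [17.1  2.   4.6] turn 0.08
4 [17.1  2.   4.6] turn 0.08
```

View pics/w7.png

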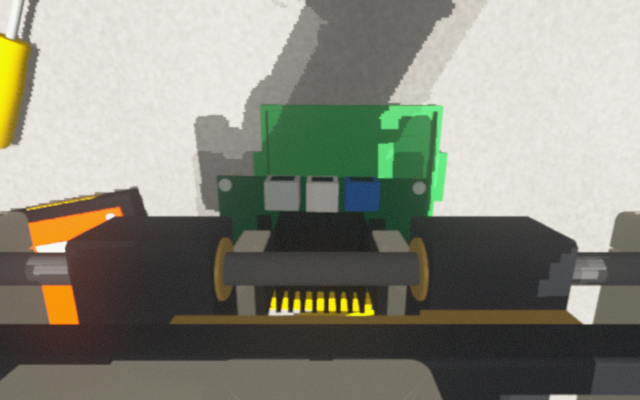

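The board hangs centred and square at column 321. The tray's centre is near 352, which is the 24 mm still to go in y.

>>> arm_command --commands '[15,1,12,0,0,18,2,12,0,0,18,2,0,0,0,18,2,0,0,0,0,0,0,0,0]'

```text
clock: 23.05
tool_pos: [0.4162, 0.2802, 0.0608]
orientation: [-91.8, 87.8, -4.2]
force: [-0.0, 0.4, -1.9]
opening: 0.0396
```

```bash
python3 go.py 414.5 282 28 87.4 3
```

```text
pos [416.2 280.2  60.8] jaw 87.6 tilt 2.22 tx [ 0.039 -0.003] j [  58.   14.  -36.    3.  -40. -153.] F [-0.   0.4 -1.9] open 39.6 t 23.05
0 [10.9  1.   0.6] turn 0.06
1 [10.9  1.   0.6] turn 0.06
2 [10.9  1.   0.6] turn 0.06
```

>>> arm_command --commands '[12,1,1,0,0,12,1,1,0,0,8,1,0,0,0,4,0,0,0,0]'

```text
clock: 23.55
tool_pos: [0.4155, 0.2828, 0.0231]
orientation: [-89.7, 87.7, -2.2]
force: [-0.1, -0.2, -1.6]
opening: 0.0397
```

```bash
python3 go.py 414.5 282 19 87.4 1
```

```text
pos [415.5 282.8  23.1] jaw 87.5 tilt 2.28 tx [ 0.04  -0.002] j [  58.   17.  -38.    4.  -34. -154.] F [-0.1 -0.2 -1.6] open 39.7 t 23.55
0 [ 4.   1.1 -0.9] turn 0.14
```

>>> arm_command --commands '[4,1,0,0,0,3,0,0,0,0]'

```text
clock: 23.8
tool_pos: [0.4151, 0.2831, 0.0177]
orientation: [-89.7, 87.7, -2.1]
force: [-11.1, -7.9, 39.4]
opening: 0.04
```

>>> arm_command --commands '[4,0,0,0,0,0,0,0,0,0]'

```text
clock: 24.05
tool_pos: [0.4161, 0.2834, 0.0173]
orientation: [-87.6, 87.5, -0.0]
force: [-1.2, -0.6, -2.6]
opening: 0.0399
```

Contact at z 17.7, where I expected it. Release.

>>> arm_command --commands '[0,0,0,0,52,0,0,0,0,62,0,0,0,0,62,-15,0,0,0,62,-30,0,0,0,62]'

```text
clock: 24.68
tool_pos: [0.4135, 0.2826, 0.0612]
orientation: [-92.1, 87.6, -4.5]
force: [-0.0, 0.1, 0.4]
opening: 0.0543
```

>>> arm_command --commands '[-35,0,0,0,62,-40,0,0,0,62,-40,0,0,0,62,0,0,0,0,62]'

```text
clock: 25.18
tool_pos: [0.4091, 0.2837, 0.1809]
orientation: [-89.9, 87.6, -2.3]
force: [0.5, -1.3, -0.3]
opening: 0.0543
```

```bash
python3 go.py 596 290 150 100.5; python3 - <<'E'
from h import *
w=shot("wrist","w8")
b=blobs(w,"yellow",300);print([(k[0],rect(w,k[2],.016)) for k in b])
E
```

```text
pos [409.1 283.7 180.9] jaw 87.7 tilt 2.44 tx [ 0.043 -0.002] j [  59.    5.  -28.    3.  -57. -153.] F [ 0.5 -1.3 -0.3] open 54.3 t 25.18
0 [  9.7 -46.3   3.5] turn -3.21
1 [  9.7 -46.4   0.9] turn -3.21
2 [  9.7 -46.4  -1.8] turn -3.21
3 [  9.7 -46.2  -4.4] turn -3.21
[(3119.0, (array([339. ,  20.7]), array([30.8, 89.6]), 62.7)), (2135.5, (array([547.6, 285.6]), array([142.4,  44.3]), 87.7)), (367.5, (array([445.2, 282.8]), array([51.9,  8.1]), 87.7))]
```

View pics/w8.png

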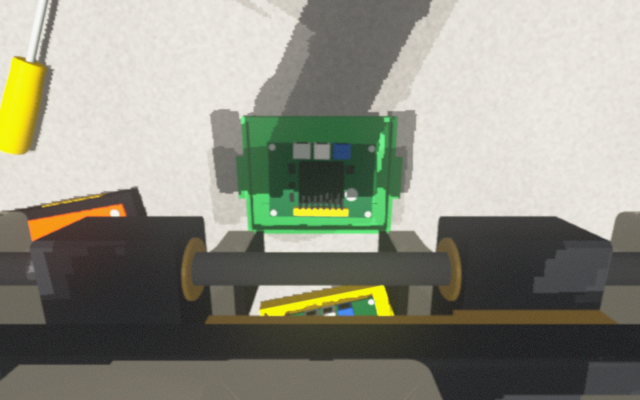

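The tested board lies flat and centred in the green tray, sink at (322,185). Next I measure the new board from the unobstructed starting pictures with the calibration.

```bash
python3 - <<'E'
from h import *
t=shot("top");s=shot("scene");t["frame"]=cv2.imread("pics/top0.png");s["frame"]=cv2.imread("pics/scene0.png")
C=[]
for v,n in((t,"top"),(s,"scene")):
    h=cv2.cvtColor(v["frame"],cv2.COLOR_BGR2HSV)
    x,y=proj(v,(.596,.290,.012)).astype(int)
    roi=np.zeros(h.shape[:2],np.uint8);cv2.circle(roi,(x,y),28 if n=="top" else 36,255,-1)
    g=cv2.inRange(h,(45,90,25),(90,255,255))&roi
    pts=cv2.convexHull(cv2.findNonZero(g)); print(n,"board",rect(v,pts,.012))
    k=cv2.inRange(h,(0,0,110),(180,45,255))&roi
    n_,l,st,ce=cv2.connectedComponentsWithStats(k)
    i=1+st[1:,4].argmax();print(" sink",st[i],ce[i].round(1),plane(v,ce[i],.038).round(4)); C.append((v,ce[i]))
print("tri",[np.round(a,4) for a in tri(C[0][0],C[0][1],C[1][0],C[1][1])])
E
```

```text
top board (array([590.5, 290.8]), array([70.2, 98.4]), 11.3)
 sink [171 133  33  10 142] [186.5 137.1] [[0.6517 0.2952 0.038 ]]
scene board (array([591.2, 292.9]), array([67.9, 96.7]), 11.4)
 sink [426 135  34  20 378] [443.7 144.6] [[0.5858 0.2891 0.038 ]]
tri [array([0.6138, 0.2556, 0.1074]), np.float64(0.0432)]
```

>>> arm_command --commands '[6,-46,3,-3.2,70,6,-46,1,-3.2,70,6,-46,-2,-3.2,70,6,-43,-4,-3.2,70,0,0,0,0,70]'

```text
clock: 25.95
tool_pos: [0.5923, 0.2856, 0.1498]
orientation: [-128.9, 88.1, -27.9]
force: [-0.9, -0.1, -1.2]
opening: 0.0613
```

```bash
python3 go.py 596 290 100 100.5; python3 - <<'E'
from h import *
w=shot("wrist","w9")
print("sink top",proj(w,(.596,.290,.038)), [(k[0],rect(w,k[2],.012)) for k in blobs(w,"green",800)],[(k[0],rect(w,k[2],.016)) for k in blobs(w,"yellow",800)])
E
```

```text
pos [592.3 285.6 149.8] jaw 100.9 tilt 1.86 tx [ 0.029 -0.015] j [  44.   21.   -9.    2.  -59. -124.] F [-0.9 -0.1 -1.2] open 61.3 t 25.95
0 [49.9 -3.2  4.7] turn 0.45
sink top [327.86076113 196.91458042] [(2222.5, (array([459.1, 266.4]), array([111.6,  18.4]), 87.8))] [(20822.0, (array([594.6, 291. ]), array([111.7, 152.5]), 10.6))]
```

View pics/w9.png

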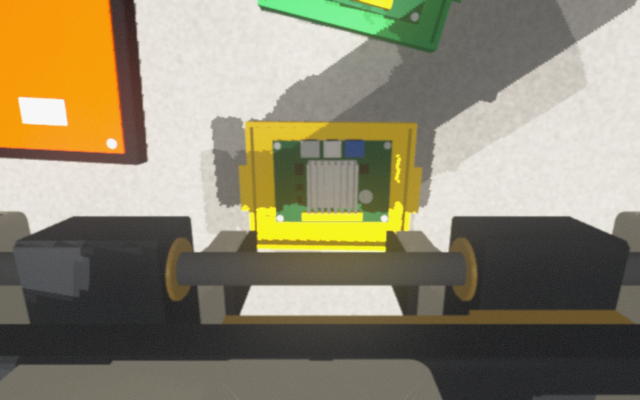

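The silver sink is at columns 306–358 and rows 160–212. The board's corner dots are at (277,146), (388,146), (280,218) and (385,218). The sink colour mask from the start views failed, so I discard it. I'll check the outline result against these points.

```bash
python3 - <<'E'
from h import *
w=shot("wrist")
P=plane(w,[(277,146),(388,146),(385,218),(280,218)],.012)*1000
print(P.round(1).tolist(),P.mean(0).round(1), "yaw",np.degrees(np.arctan2(*(P[0]-P[1])[[1,0]])).round(1),"sinktop",plane(w,[(332,187)],.038).round(4))
t=shot("top");t["frame"]=cv2.imread("pics/top0.png")
h=cv2.cvtColor(t["frame"],cv2.COLOR_BGR2HSV);x,y=proj(t,(.596,.290,.012)).astype(int)
roi=np.zeros(h.shape[:2],np.uint8);cv2.circle(roi,(x,y),28,255,-1)
c=cv2.boxPoints(cv2.minAreaRect(cv2.convexHull(cv2.findNonZero(cv2.inRange(h,(45,90,25),(90,255,255))&roi)))).mean(0)
print("board centre tri",tri(t,c,w,np.mean([(277,146),(388,146),(385,218),(280,218)],0)))
E
python3 go.py 591 291 60 101 4
```

```text
[[566.7, 240.9, 12.0], [548.8, 331.7, 12.0], [610.7, 344.3, 12.0], [628.9, 253.6, 12.0]] [588.8 292.6  12. ] yaw -78.9 sinktop [[0.586  0.2915 0.038 ]]
board centre tri (array([0.59048605, 0.29285437, 0.00584198]), np.float64(0.0024167173572048803))
pos [589.9 286.  151.9] jaw 101.0 tilt 1.88 tx [ 0.03  -0.014] j [  44.   21.  -10.    2.  -59. -124.] F [ 0.9 -0.9  0.2] open 61.1 t 26.1
0 [23.   0.1  1.6] turn -0.0
1 [23.   0.1  1.6] turn -0.0
2 [23.   0.1  1.6] turn -0.0
3 [23.   0.1  1.6] turn -0.0
```

The new board is at (590,292), yaw 11°, with the views agreeing to 2–3 mm. Descend.

>>> arm_command --commands '[23,0,2,0,70,23,0,2,0,70,23,0,2,0,70,18,0,1,0,70,0,0,0,0,70]'

```text
clock: 26.72
tool_pos: [0.5864, 0.2932, 0.065]
orientation: [-121.4, 88.1, -20.2]
force: [0.1, -0.0, 1.2]
opening: 0.0611
```

```bash
python3 go.py 590 292 20 101 3
```

```text
pos [586.4 293.2  65. ] jaw 101.2 tilt 1.92 tx [ 0.031 -0.012] j [  45.   26.  -15.    2.  -48. -125.] F [ 0.1 -0.   1.2] open 61.1 t 26.73
0 [15.  -0.7 -0.4] turn 0.06
1 [15.  -0.7 -0.4] turn 0.06
2 [15.  -0.7 -0.4] turn 0.06
```

>>> arm_command --commands '[16,-1,0,0,70,16,-1,0,0,70,11,0,0,0,70,0,0,0,0,70]'

```text
clock: 27.22
tool_pos: [0.5897, 0.294, 0.0213]
orientation: [-117.8, 88.0, -16.6]
force: [-0.3, -0.1, -0.3]
opening: 0.0616
```

```bash
python3 go.py 590 292 19.5 101 1
```

```text
pos [589.7 294.   21.3] jaw 101.2 tilt 1.99 tx [ 0.033 -0.01 ] j [  44.   29.  -17.    3.  -43. -125.] F [-0.3 -0.1 -0.3] open 61.6 t 27.23
0 [ 1.8  0.2 -1.9] turn 0.21
```

>>> arm_command --commands '[4,0,-2,0,0,0,0,0,0,0,0,0,0,0,0,0,0,0,0,0]'

```text
clock: 27.72
tool_pos: [0.5909, 0.2921, 0.0179]
orientation: [-116.0, 88.0, -14.8]
force: [0.1, 0.1, -1.8]
opening: 0.0396
```

```bash
python3 go.py 590 292 19.5 101 1
```

```text
pos [590.9 292.1  17.9] jaw 101.2 tilt 2.03 tx [ 0.034 -0.009] j [  44.   29.  -17.    3.  -43. -125.] F [ 0.1  0.1 -1.8] open 39.6 t 27.73
0 [-1.6  0.8  0.1] turn 0.2
```

>>> arm_command --commands '[-10,0,0,0,0,-25,0,0,0,0,-35,0,0,0,0,-30,0,0,0,0,-20,0,0,0,0]'

```text
clock: 28.35
tool_pos: [0.5854, 0.2922, 0.1419]
orientation: [-121.1, 88.1, -19.9]
force: [-0.1, -0.6, -1.5]
opening: 0.0398
```

```bash
python3 go.py 528.5 7.5 120 98.3 10
```

```text
pos [585.4 292.2 141.9] jaw 101.2 tilt 1.92 tx [ 0.032 -0.011] j [  45.   21.  -11.    2.  -57. -125.] F [-0.1 -0.6 -1.5] open 39.8 t 28.35
0 [  2.3  11.2 -26.8] turn 0.29
1 [  2.3  11.  -26.8] turn 0.29
2 [  2.3  10.9 -26.9] turn 0.29
3 [  2.3  10.8 -27. ] turn 0.29
4 [  2.4  10.6 -27. ] turn 0.29
5 [  2.4  10.5 -27.1] turn 0.29
6 [  2.4  10.4 -27.1] turn 0.29
7 [  2.4  10.2 -27.2] turn 0.29
8 [  2.4  10.1 -27.2] turn 0.29
9 [  2.4  10.  -27.3] turn 0.29
```

>>> arm_command --commands '[1,11,-27,0.3,0,1,11,-27,0.3,0,1,11,-27,0.3,0,1,11,-27,0.3,0,1,11,-27,0.3,0]'

```text
clock: 28.98
tool_pos: [0.5557, 0.145, 0.1412]
orientation: [-112.2, 87.9, -12.4]
force: [-0.4, 0.9, -2.2]
opening: 0.0397
```

>>> arm_command --commands '[1,11,-27,0.3,0,1,10,-27,0.3,0,1,10,-27,0.3,0,1,10,-27,0.3,0,0,0,0,0,0]'

```text
clock: 29.6
tool_pos: [0.5284, 0.0213, 0.1372]
orientation: [-112.1, 87.9, -13.9]
force: [0.1, 0.5, -1.7]
opening: 0.0397
```

```bash
python3 go.py 528.5 7.5 60 98.3 5
```

```text
pos [528.4  21.3 137.2] jaw 98.3 tilt 2.06 tx [ 0.035 -0.009] j [  25.   10.  -27.    2.  -51. -107.] F [ 0.1  0.5 -1.7] open 39.7 t 29.6
0 [15.5  0.9 -2.5] turn -0.01
1 [15.5  0.9 -2.5] turn -0.01
2 [15.5  0.9 -2.5] turn -0.01
3 [15.5  0.9 -2.5] turn -0.01
4 [15.5  0.9 -2.5] turn -0.01
```

>>> arm_command --commands '[15,1,-6,0,0,18,1,-7,0,0,18,1,0,0,0,18,1,0,0,0,0,0,0,0,0]'

```text
clock: 30.22
tool_pos: [0.5276, 0.0059, 0.0629]
orientation: [-113.0, 88.0, -14.7]
force: [0.4, -0.6, -2.1]
opening: 0.0397
```

```bash
python3 go.py 528.5 7.5 40 98.3 2
```

```text
pos [527.6   5.9  62.9] jaw 98.3 tilt 1.98 tx [ 0.033 -0.009] j [  23.   15.  -32.    2.  -41. -106.] F [ 0.4 -0.6 -2.1] open 39.7 t 30.23
0 [11.5 -0.2  0.9] turn -0.01
1 [11.5 -0.2  0.9] turn -0.01
```

>>> arm_command --commands '[12,0,1,0,0,10,0,1,0,0,3,0,0,0,0]'

```text
clock: 30.6
tool_pos: [0.5289, 0.0083, 0.0369]
orientation: [-112.0, 88.0, -13.6]
force: [0.3, 0.1, -1.4]
opening: 0.0395
```

```bash
python3 go.py 528.5 7.5 36 98.3 1
```

```text
pos [528.9   8.3  36.9] jaw 98.3 tilt 2.05 tx [ 0.035 -0.008] j [  23.   18.  -33.    2.  -37. -106.] F [ 0.3  0.1 -1.4] open 39.5 t 30.6
0 [ 0.8  0.6 -0.7] turn 0.05
```

>>> arm_command --commands '[4,0,0,0,0]'

```text
clock: 30.72
tool_pos: [0.5295, 0.0084, 0.0333]
orientation: [-111.7, 87.9, -13.3]
force: [-14.0, 2.7, 41.1]
opening: 0.0395
```

>>> arm_command --commands '[3,0,0,0,0]'

```text
clock: 30.85
tool_pos: [0.53, 0.0085, 0.0328]
orientation: [-111.9, 87.8, -13.4]
force: [-16.7, 3.5, 39.6]
opening: 0.0402
```

Contact. Release and rise.

>>> arm_command --commands '[0,0,0,0,0,0,0,0,0,52,0,0,0,0,64,0,0,0,0,64,-15,0,0,0,64]'

```text
clock: 31.48
tool_pos: [0.5299, 0.0087, 0.0488]
orientation: [-111.3, 87.8, -12.8]
force: [0.4, -0.5, -0.5]
opening: 0.0558
```

>>> arm_command --commands '[-30,0,0,0,64,-40,0,0,0,64,-40,0,0,0,64,-20,0,0,0,64,0,0,0,0,64]'

```text
clock: 32.1
tool_pos: [0.5253, 0.0098, 0.1882]
orientation: [-108.9, 87.6, -10.4]
force: [-0.9, 0.9, 0.1]
opening: 0.056
```

```bash
python3 go.py 400.4 -331.1 150 94.6; python3 - <<'E'
from h import *
w=shot("wrist","w10")
h=cv2.cvtColor(w["frame"],cv2.COLOR_BGR2HSV)
x,y=proj(w,(.5285,.007,.028)).astype(int)
roi=np.zeros(h.shape[:2],np.uint8);cv2.circle(roi,(x,y),75,255,-1)
g=cv2.inRange(h,(45,60,20),(95,255,255))&roi; g=cv2.morphologyEx(g,cv2.MORPH_OPEN,np.ones((3,3)))
print((x,y),rect(w,cv2.convexHull(cv2.findNonZero(g)),.028))
t=shot("top");s=shot("scene","s3")
for n,p in(("red",(.398,-.251,.07)),("blue",(.401,-.331,.07))):
    A=near(t,n,proj(t,p));B=near(s,n,proj(s,p));print(n,A[:2],B[:2],[np.round(q,4) for q in tri(t,A[1],s,B[1])])
E
```

```text
pos [525.3   9.8 188.2] jaw 98.5 tilt 2.42 tx [ 0.041 -0.008] j [  24.    7.  -24.    2.  -58. -106.] F [-0.9  0.9  0.1] open 56.0 t 32.1
0 [  5.1  25.1 -45.4] turn 0.56
1 [  5.1  24.6 -45.7] turn 0.56
2 [  5.1  24.2 -45.9] turn 0.56
3 [  5.1  23.7 -46.2] turn 0.56
4 [  5.2  23.3 -46.4] turn 0.56
5 [  5.2  22.8 -46.6] turn 0.56
6 [  5.2  22.4 -46.8] turn 0.56
(np.int64(319), np.int64(178)) (array([551.6,  12.9]), array([21.7, 96.1]), 8.8)
red (131.5, (412.2230671736375, 236.5082382762991)) (281.5, (180.83244523386617, 275.18709295441084)) [array([ 0.3896, -0.2513,  0.0658]), np.float64(0.0019)]
blue (76.0, (446.49342105263156, 230.58552631578948)) (206.0, (147.3228155339806, 312.6318770226537)) [array([ 0.4009, -0.3311,  0.0766]), np.float64(0.0009)]
```

View pics/w10.png

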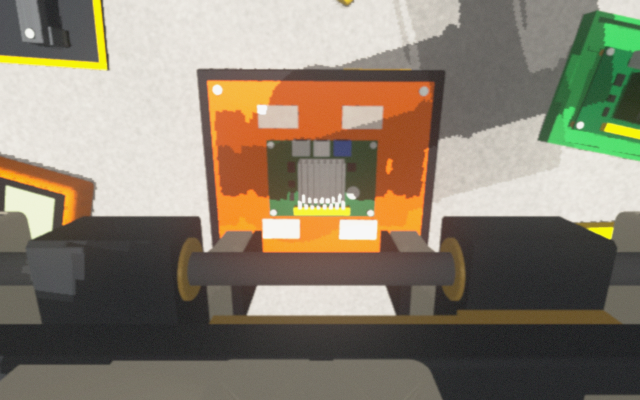

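The new board sits in the middle between the four white marks, corner dots at (270,145), (375,145), (272,212) and (372,212). I'll check that in numbers while setting off for blue.

```bash
python3 - <<'E'
from h import *
w=shot("wrist")
D=plane(w,[(270,145),(375,145),(372,212),(272,212)],.028)*1000;M=plane(w,[(278,117),(362,117),(358,229),(281,229)],.02)*1000
for P in(D,M):print(P.mean(0).round(1),"yaw",np.degrees(np.arctan2(*(P[1]-P[0])[[1,0]])).round(1))
E
```

```text
[526.1   9.   28. ] yaw 98.7
[524.7   6.4  20. ] yaw 98.6
```

>>> arm_command --commands '[3,25,-45,0.6,48,3,25,-46,0.6,48,3,24,-46,0.6,48,3,24,-46,0.6,48,3,23,-46,0.6,48]'

```text
clock: 32.92
tool_pos: [0.4299, -0.2373, 0.1636]
orientation: [-116.7, 88.4, -20.9]
force: [1.2, -0.8, -0.1]
opening: 0.0421
```

>>> arm_command --commands '[3,23,-46,0.6,48,3,20,-38,0.6,48,0,0,0,0,48]'

```text
clock: 33.3
tool_pos: [0.3905, -0.3297, 0.1535]
orientation: [-116.6, 88.8, -22.3]
force: [0.6, 0.2, -0.1]
opening: 0.0421
```

```bash
python3 go.py 400.5 -331 110 94.6; python3 - <<'E'
from h import *
w=shot("wrist")
HUE["blue"]=[(105,120,30),(128,255,255)];HUE["red"]=[(0,120,30),(5,255,255)]
for n,p in(("red",(.392,-.252,.08)),("blue",(.4005,-.331,.08))):
    print(n,proj(w,p).round(1),[(k[0],np.round(k[1],1),rect(w,k[2],.08)) for k in blobs(w,n,150)[:3]])
E
```

```text
pos [ 390.5 -329.7  153.5] jaw 94.3 tilt 1.21 tx [ 0.02  -0.008] j [-18.   8. -27.   0. -54. -68.] F [ 0.6  0.2 -0.1] open 42.1 t 33.3
0 [43.7 -9.  -1.7] turn -0.29
red [434.2 217. ] [(1408.0, array([424.9, 197.9]), (array([ 379.9, -259.5]), array([32.3, 26.8]), 5.5))]
blue [318.3 220. ] [(1196.5, array([316.1, 210.1]), (array([ 393.8, -333.4]), array([38.7, 17. ]), 4.7))]
```

The board is about 3 mm from the centre of the marks and within 1° of bed yaw. Blue is as expected. Descend to grip it.

>>> arm_command --commands '[20,-3,-1,0,48,22,-3,0,0,48,22,-2,0,0,48,22,-1,0,0,48,15,0,0,0,48]'

```text
clock: 33.98
tool_pos: [0.4043, -0.3257, 0.049]
orientation: [-115.9, 88.8, -21.3]
force: [0.7, 0.7, -0.9]
opening: 0.0422
```

```bash
python3 go.py 400.5 -331.5 47 94.6
```

```text
pos [ 404.3 -325.7   49. ] jaw 94.6 tilt 1.16 tx [ 0.019 -0.007] j [-17.  16. -33.   0. -40. -68.] F [ 0.7  0.7 -0.9] open 42.2 t 33.98
0 [ 1.9  4.2 -5.5] turn 0.04
```

>>> arm_command --commands '[1,4,-6,0,48,0,0,0,0,0,0,0,0,0,0,0,0,0,0,0,0,0,0,0,0]'

```text
clock: 34.6
tool_pos: [0.4011, -0.3307, 0.0481]
orientation: [-116.0, 88.9, -21.2]
force: [-0.3, 0.6, -2.7]
opening: 0.0183
```

```bash
python3 go.py 400.5 -331.5 47 94.6
```

```text
pos [ 401.1 -330.7   48.1] jaw 94.8 tilt 1.08 tx [ 0.018 -0.007] j [-18.  17. -32.   0. -40. -67.] F [-0.3  0.6 -2.7] open 18.3 t 34.6
0 [ 1.1  0.7 -0.8] turn 0.19
```

>>> arm_command --commands '[-15,0,0,0,0,-40,0,0,0,0,-40,0,0,0,0,-30,0,0,0,0,0,0,0,0,0]'

```text
clock: 35.22
tool_pos: [0.3977, -0.3295, 0.1803]
orientation: [-115.5, 88.9, -20.7]
force: [0.6, 0.4, -3.9]
opening: 0.0173
```

```bash
python3 go.py 534 -30.5 170 98.1 9
```

```text
pos [ 397.7 -329.5  180.3] jaw 94.8 tilt 1.07 tx [ 0.017 -0.007] j [-18.   7. -24.   0. -58. -67.] F [ 0.6  0.4 -3.9] open 17.3 t 35.23
0 [  1.2 -17.8  31.9] turn -0.37
1 [  1.2 -18.   31.7] turn -0.37
2 [  1.2 -18.2  31.6] turn -0.37
3 [  1.2 -18.4  31.5] turn -0.37
4 [  1.2 -18.6  31.4] turn -0.37
5 [  1.2 -18.8  31.3] turn -0.37
6 [  1.2 -19.1  31.1] turn -0.37
7 [  1.2 -19.3  31. ] turn -0.37
8 [  1.2 -19.5  30.9] turn -0.37
```

>>> arm_command --commands '[0,-18,32,-0.4,0,0,-18,32,-0.4,0,0,-18,32,-0.4,0,0,-18,31,-0.4,0,0,-19,31,-0.4,0]'

```text
clock: 35.85
tool_pos: [0.4708, -0.1597, 0.1784]
orientation: [-115.4, 89.2, -18.9]
force: [1.0, -0.4, -2.3]
opening: 0.0179
```

>>> arm_command --commands '[0,-19,31,-0.4,0,0,-19,31,-0.4,0,0,-19,31,-0.4,0,0,0,0,0,0]'

```text
clock: 36.35
tool_pos: [0.5152, -0.0552, 0.1756]
orientation: [-125.8, 89.5, -28.0]
force: [0.1, -0.3, -3.9]
opening: 0.0175
```

```bash
python3 go.py 534 -30.5 115 98.1 4
```

```text
pos [515.2 -55.2 175.6] jaw 97.8 tilt 0.5 tx [ 0.008 -0.004] j [ 16.   8. -24.   0. -58. -98.] F [ 0.1 -0.3 -3.9] open 17.5 t 36.35
0 [15.2 -5.4  5.6] turn -0.08
1 [15.2 -5.4  5.6] turn -0.08
2 [15.2 -5.4  5.5] turn -0.08
3 [15.2 -5.4  5.5] turn -0.08
```

>>> arm_command --commands '[0,-11,11,-0.2,0,10,-11,12,-0.2,0,20,0,0,0,0,20,0,0,0,0,0,0,0,0,0]'

```text
clock: 36.98
tool_pos: [0.534, -0.0283, 0.121]
orientation: [-145.4, 89.7, -47.3]
force: [-0.3, 0.5, -1.9]
opening: 0.0179
```

```bash
python3 go.py 534 -30.5 75 98.1 3; python3 - <<'E'
from h import *
w=shot("wrist","w11")
HUE["blue"]=[(105,120,30),(128,255,255)]
print([(k[0],np.round(k[1],1)) for k in blobs(w,"blue",150)[:3]], [ (k[0],rect(w,k[2],.02)) for k in blobs(w,"orange",3000)])
E
```

```text
pos [534.  -28.3 121. ] jaw 98.1 tilt 0.33 tx [ 0.004 -0.004] j [  18.   13.  -26.    0.  -52. -100.] F [-0.3  0.5 -1.9] open 17.9 t 36.98
0 [15.3  0.2 -0.7] turn 0.0
1 [15.3  0.2 -0.7] turn 0.0
2 [15.3  0.2 -0.7] turn 0.0
[(1573.5, array([321.3, 231.9])), (1009.5, array([320.8, 297.6])), (335.0, array([401.2, 161.5]))] [(26590.0, (array([499.1,   2.6]), array([112.1, 199.6]), 8.2))]
```

>>> arm_command --commands '[15,0,-2,0,0,15,0,0,0,0,10,0,0,0,0,0,0,0,0,0]'

```text
clock: 37.52
tool_pos: [0.5361, -0.0306, 0.0803]
orientation: [-125.5, 89.5, -27.4]
force: [-0.7, -0.8, -2.3]
opening: 0.0176
```

```bash
python3 go.py 534 -30.5 70 98.1 1
```

```text
pos [536.1 -30.6  80.3] jaw 98.1 tilt 0.47 tx [ 0.007 -0.004] j [  18.   16.  -28.    0.  -46. -100.] F [-0.7 -0.8 -2.3] open 17.6 t 37.52
0 [10.3  2.2  0.4] turn -0.01
```

>>> arm_command --commands '[6,2,0,0,0,6,1,0,0,0]'

```text
clock: 37.78
tool_pos: [0.5338, -0.0309, 0.0684]
orientation: [-119.3, 89.5, -21.2]
force: [0.4, -0.9, -2.1]
opening: 0.0181
```

>>> arm_command --commands '[5,2,0,0,0]'

```text
clock: 37.9
tool_pos: [0.532, -0.0312, 0.0634]
orientation: [-119.4, 89.4, -21.3]
force: [-5.3, -1.8, 36.5]
opening: 0.0177
```

Contact at 63.4, as predicted, about 2 mm from the target. Release.

>>> arm_command --commands '[0,0,0,0,0,0,0,0,0,42,0,0,0,0,48,0,0,0,0,48,-20,0,0,0,48]'

```text
clock: 38.52
tool_pos: [0.5316, -0.0313, 0.0832]
orientation: [-122.3, 89.4, -24.2]
force: [-0.3, 0.1, -0.7]
opening: 0.0418
```

>>> arm_command --commands '[-40,0,0,0,48,-40,0,0,0,48,-20,0,0,0,48]'

```text
clock: 38.9
tool_pos: [0.5305, -0.031, 0.1859]
orientation: [-128.5, 89.5, -30.4]
force: [-0.4, 0.3, 0.0]
opening: 0.042
```

```bash
python3 go.py 393 -252 150 95 7
```

```text
pos [530.5 -31.  185.9] jaw 98.1 tilt 0.52 tx [ 0.008 -0.005] j [  18.    9.  -21.    0.  -60. -100.] F [-0.4  0.3  0. ] open 42.0 t 38.9
0 [  5.1  23.9 -28.4] turn 0.45
1 [  5.1  23.7 -28.6] turn 0.45
2 [  5.1  23.5 -28.8] turn 0.45
3 [  5.1  23.3 -29. ] turn 0.45
4 [  5.1  23.  -29.2] turn 0.45
5 [  5.1  22.8 -29.4] turn 0.45
6 [  5.1  22.6 -29.5] turn 0.45
```

>>> arm_command --commands '[4,24,-28,0.4,48,4,24,-29,0.4,48,4,23,-29,0.4,48,4,23,-29,0.4,48,4,23,-29,0.4,48]'

```text
clock: 39.52
tool_pos: [0.4336, -0.1911, 0.1682]
orientation: [-109.2, 89.1, -12.9]
force: [-0.4, -0.5, 0.6]
opening: 0.0417
```

>>> arm_command --commands '[4,23,-29,0.4,48,4,18,-24,0.4,48,0,0,0,0,48]'

```text
clock: 39.9
tool_pos: [0.396, -0.2513, 0.1598]
orientation: [-108.0, 89.0, -12.6]
force: [0.7, 0.5, 0.4]
opening: 0.0423
```

```bash
python3 go.py 393 -252 60 95 5; python3 - <<'E'
from h import *
w=shot("wrist","w12")
HUE["red"]=[(0,120,30),(5,255,255)]
k=blobs(w,"red",150)[0];print(k[0],np.round(k[1],1),rect(w,k[2],.08),cv2.boundingRect(k[2]))
for x in(.388,.393,.398):print(x,proj(w,(x,-.252,.08)).round(1))
x,y,ww,hh=cv2.boundingRect(k[2]);print("back edge of top face maybe hidden; front-bottom etc")
t=shot("top","t4");s=shot("scene")
for n,p in(("red",(.393,-.252,.07)),):
    A=near(t,n,proj(t,p));B=near(s,n,proj(s,p));print(n,A[:2],cv2.boundingRect(A[2]),B[:2],[np.round(q,4) for q in tri(t,A[1],s,B[1])])
E
```

```text
pos [ 396.  -251.3  159.8] jaw 95.4 tilt 0.96 tx [ 0.016 -0.004] j [ -8.   4. -31.   0. -55. -76.] F [0.7 0.5 0.4] open 42.3 t 39.9
0 [20.   0.9  0. ] turn 0.07
1 [20.   0.9  0. ] turn 0.07
2 [20.   0.9  0. ] turn 0.07
3 [20.   0.9  0. ] turn 0.07
4 [20.   0.9  0. ] turn 0.07
1235.5 [319.6 187.3] (array([ 384.3, -253.5]), array([36.9, 17.5]), 5.5) (307, 161, 26, 53)
0.388 [321.  192.9]
0.393 [320.4 199.8]
0.398 [319.7 206.7]
back edge of top face maybe hidden; front-bottom etc
red (22.0, (445.27272727272725, 162.95454545454547)) (442, 160, 7, 7) (335.5, (181.5230998509687, 276.6269249875807)) [array([ 0.5087, -0.273 ,  0.2749]), np.float64(0.0331)]
```

```bash
python3 - <<'E'
from h import *
w=shot("wrist")
print("from +x top edge",plane(w,(319,214),.08)*1000-[16,0,0],"from -x lower edge",plane(w,(320,161),.035)*1000+[16,0,0])
E
```

```text
from +x top edge [[ 389.1848878  -250.73446493   80.        ]] from -x lower edge [[ 390.87370585 -253.29970729   35.        ]]
```

Red is at about (390,−252): both block edges and the earlier triangulation (389.6) agree. Descend.

>>> arm_command --commands '[20,2,0,0,48,22,2,0,0,48,22,2,0,0,48,22,2,0,0,48,16,0,0,0,48]'

```text
clock: 40.72
tool_pos: [0.3968, -0.2481, 0.0577]
orientation: [-107.9, 88.6, -11.9]
force: [0.1, 0.1, -0.4]
opening: 0.0418
```

```bash
python3 go.py 390 -252 48 95 1
```

```text
pos [ 396.8 -248.1   57.7] jaw 96.0 tilt 1.41 tx [ 0.024 -0.005] j [ -8.  11. -38.   0. -39. -76.] F [ 0.1  0.1 -0.4] open 41.8 t 40.73
0 [ 9.6  7.4 -3.1] turn 0.97
```

>>> arm_command --commands '[9,7,-3,1,48,2,2,0,0,48,0,0,0,0,0,0,0,0,0,0,0,0,0,0,0]'

```text
clock: 41.35
tool_pos: [0.3895, -0.2514, 0.0469]
orientation: [-107.3, 88.5, -12.2]
force: [-0.3, 4.5, 0.2]
opening: 0.0181
```

```bash
python3 go.py 390 -252 48 95 1
```

```text
pos [ 389.5 -251.4   46.9] jaw 95.1 tilt 1.47 tx [ 0.025 -0.005] j [ -8.  12. -40.   0. -37. -77.] F [-0.3  4.5  0.2] open 18.1 t 41.35
0 [-1.1 -0.4 -0.7] turn 0.06
```

>>> arm_command --commands '[0,0,0,0,0,-15,0,0,0,0,-40,0,0,0,0,-40,0,0,0,0,-35,0,0,0,0]'

```text
clock: 41.98
tool_pos: [0.3832, -0.2498, 0.1774]
orientation: [-104.8, 89.0, -9.8]
force: [0.7, 0.3, -1.8]
opening: 0.0177
```

```bash
python3 go.py 525 44.5 180 98.1 9
```

```text
pos [ 383.2 -249.8  177.4] jaw 95.0 tilt 0.98 tx [ 0.017 -0.003] j [ -8.   1. -30.   0. -57. -77.] F [ 0.7  0.3 -1.8] open 17.7 t 41.98
0 [ -0.1 -18.5  31.2] turn -0.35
1 [ -0.1 -18.7  31.1] turn -0.35
2 [ -0.1 -18.9  31. ] turn -0.35
3 [ -0.1 -19.1  30.9] turn -0.35
4 [ -0.1 -19.3  30.8] turn -0.35
5 [ -0.1 -19.5  30.6] turn -0.35
6 [ -0.1 -19.7  30.5] turn -0.35
7 [ -0.1 -19.8  30.4] turn -0.35
8 [ -0.1 -20.   30.3] turn -0.35
```

>>> arm_command --commands '[-1,-18,31,-0.4,0,-1,-18,31,-0.4,0,-1,-19,31,-0.4,0,-1,-19,31,-0.4,0,-1,-19,31,-0.4,0]'

```text
clock: 42.6
tool_pos: [0.4616, -0.0834, 0.1869]
orientation: [-103.3, 88.7, -6.6]
force: [0.2, -0.4, -1.7]
opening: 0.0179
```

>>> arm_command --commands '[0,-19,31,-0.4,0,0,-20,31,-0.4,0,0,-20,31,-0.4,0,0,-20,30,0,0,0,0,0,0,0]'

```text
clock: 43.22
tool_pos: [0.525, 0.0554, 0.187]
orientation: [-103.9, 88.8, -5.8]
force: [0.1, -0.4, -2.9]
opening: 0.0176
```

```bash
python3 go.py 522.7 44.6 120 98.1 3
```

```text
pos [525.   55.4 187. ] jaw 98.1 tilt 1.2 tx [ 0.021 -0.002] j [  28.    8.  -22.    1.  -59. -110.] F [ 0.1 -0.4 -2.9] open 17.6 t 43.23
0 [22.3  1.7 -3.3] turn -0.0
1 [22.3  1.7 -3.3] turn -0.0
2 [22.3  1.7 -3.3] turn -0.0
```

>>> arm_command --commands '[10,2,-5,0,0,22,2,-5,0,0,22,2,0,0,0,22,0,0,0,0,0,0,0,0,0]'

```text
clock: 43.85
tool_pos: [0.5177, 0.0394, 0.1061]
orientation: [-107.1, 89.0, -9.2]
force: [-0.4, 0.2, -1.2]
opening: 0.0178
```

```bash
python3 go.py 522.7 44.6 75 98.1 3
```

```text
pos [517.7  39.4 106.1] jaw 97.9 tilt 0.98 tx [ 0.017 -0.003] j [  26.   12.  -29.    1.  -48. -109.] F [-0.4  0.2 -1.2] open 17.8 t 43.85
0 [10.4 -1.7  1.5] turn -0.07
1 [10.4 -1.7  1.5] turn -0.07
2 [10.4 -1.7  1.5] turn -0.07
```

>>> arm_command --commands '[0,-4,5,0,0,12,0,0,0,0,12,0,0,0,0,0,0,0,0,0]'

```text
clock: 44.35
tool_pos: [0.5225, 0.0447, 0.0823]
orientation: [-102.9, 88.9, -5.1]
force: [-0.3, -0.2, -1.4]
opening: 0.0181
```

```bash
python3 go.py 522.7 44.6 68 98.1 1
```

```text
pos [522.5  44.7  82.3] jaw 97.8 tilt 1.12 tx [ 0.02  -0.002] j [  27.   14.  -30.    1.  -45. -110.] F [-0.3 -0.2 -1.4] open 18.1 t 44.35
0 [14.3  0.1 -0.1] turn -0.26
```

>>> arm_command --commands '[7,1,0,0,0,7,1,0,0,0]'

```text
clock: 44.6
tool_pos: [0.5211, 0.0447, 0.068]
orientation: [-101.6, 88.8, -3.7]
force: [-0.1, -0.5, -2.0]
opening: 0.0179
```

>>> arm_command --commands '[5,1,0,0,0]'

```text
clock: 44.72
tool_pos: [0.52, 0.0444, 0.0625]
orientation: [-102.2, 88.8, -4.3]
force: [-6.0, -1.2, 10.2]
opening: 0.0178
```

>>> arm_command --commands '[2,0,0,0,0,0,0,0,0,40,0,0,0,0,48,0,0,0,0,48,-20,0,0,0,48]'

```text
clock: 45.35
tool_pos: [0.5194, 0.0443, 0.0819]
orientation: [-105.8, 88.8, -7.8]
force: [-0.2, 0.2, -0.5]
opening: 0.042
```

>>> arm_command --commands '[-45,0,0,0,48,-45,0,0,0,48,-45,0,0,0,48,0,40,-45,0,48,0,40,-45,0,48]'

```text
clock: 45.98
tool_pos: [0.4511, -0.0555, 0.2205]
orientation: [-108.6, 88.8, -10.4]
force: [1.1, -1.1, -0.7]
opening: 0.042
```

>>> arm_command --commands '[0,20,-55,0,48,0,0,-55,0,48,0,0,-55,0,48,0,0,-50,0,48,0,0,0,0,48]'

```text
clock: 46.6
tool_pos: [0.4597, -0.2801, 0.2225]
orientation: [-106.0, 88.5, -7.8]
force: [0.1, 0.3, -0.1]
opening: 0.0422
```

```bash
python3 - <<'E'
from h import *
t=shot("top","tf");s=shot("scene","sf")
print(get_obs()["tool_pos"])
for n,p in(("red",(.523,.044,.092)),("blue",(.534,-.03,.092))):
    A=near(t,n,proj(t,p));B=near(s,n,proj(s,p));P,e=tri(t,A[1],s,B[1]);print(n,A[:2],B[:2],P.round(4),round(e,4))
cv2.imwrite("pics/fin.png",np.hstack([cv2.resize(t["frame"][130:265,150:360],(400,257),interpolation=2),cv2.resize(s["frame"][75:310,255:490],(257,257),interpolation=2)]))
cv2.imwrite("pics/fin.png",np.hstack([cv2.resize(t["frame"][135:240,250:355],(400,400),interpolation=2),cv2.resize(s["frame"][75:305,260:490],(400,400),interpolation=2)]))
E
```

```text
[ 0.45940608 -0.27765062  0.22274675]
red (81.5, (286.82413087934555, 183.77096114519426)) (260.0, (347.5410256410256, 196.76346153846154)) [0.5206 0.0442 0.0772] 0.0006
blue (76.5, (318.31590413943354, 177.86710239651416)) (146.5, (327.57679180887374, 224.66666666666666)) [ 0.5316 -0.0301  0.0888] 0.0017
```

View pics/fin.png

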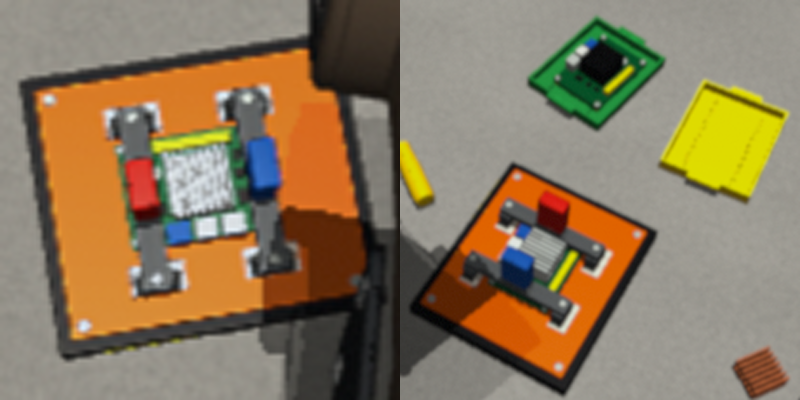

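Both bridges straddle the new board with their feet on the white marks, about 3 mm from their start places. The tested board lies flat in the green tray, and the arm is clear. Handing in.

```bash
python3 -c "
from plant import *
print(close_job())"
```

```text
the job is handed in; nothing more can be done
None
```

The board change is finished and handed in at about 47 s. Both bridges were stood on the mat, the black-sink board went to the green tray and the silver-sink board to the middle of the bed. Blue and then red went back on their marks.

**Last checks:**
- **Bridges:** two-view measurement puts each about 3 mm from its start place, with the feet on the white marks and both straddling the new board.
- **New board:** before the bridges went back, it was about 3 mm from the centre of the marks and within about 1° of the bed.
- **Tested board:** it lies flat in the green tray, roughly centred. I judged this by eye from the wrist and final views and did not measure it.
- **Arm:** it is clear of everything.

**What failed or disagreed:**
- **Tool tilt:** it drifted up to 3.9° on the way, but along the jaw faces, so the loads stayed level.
- **Set-down forces:** contacts reached about 43 N at the wrist for a moment; the limit is 120 N.
- **Bridge contact heights:** on the mat, contact came lower than the grip heights predicted, about 4 mm or less for red and 8 mm for blue.
- **Vision:** the silver-sink colour mask failed and one red triangulation was blocked by the arm; I discarded both. The final red block height read 77 mm against 92 mm at the start. I put that down to lighting on the mask, since the picture shows the bridge standing properly.

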